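# Warm the bread rolls

## Task

Warm up the bread rolls: carry the tray over to the steel basket and tip it so that its rolls slide in, put any roll lying elsewhere into the basket too, and set the empty tray back down flat on the counter. Then slide the full basket along the counter, without lifting it, until it stands centred on the round warming plate, and only then wind the brass key of the red timer clockwise, turn by turn, until it comes to its stop. Leave everything else on the counter where it is; at the end all the rolls must still be in the basket and the basket still centred on the plate.

Things in the scene. Friction and masses are not known exactly. Their poses are not given: they have to be found in the camera images.
- tray: Aluminium tray, 150 mm (own x) by 170 mm (own y), floor 4 mm thick, about 220 g, loose, at the robot's right. Walls 24 mm high on -y and both x sides; the +y side is open (see tray_lip). Outside each x side stands a wooden handle bar, 12 mm (x) by 70 mm (y), from z = 32 to 58 mm, centred at own (-108, 0, 45) and (108, 0, 45) mm, 27 mm clear of the wall. Origin: centre of the underside.
- tray_lip (a point): Middle of the tray's open edge, at its own (0, 85, 4) mm; same axes as the tray. The rolls leave over this edge, which starts facing roughly towards the basket. The tray starts flat with two to four rolls on it; they slide once it is tipped 25 to 36 degrees: tip it to about 50.
- basket: Round open basket of steel sheet with upright walls, outer diameter 200 mm (the wall is twelve-sided), 75 mm high, wall and floor 4 mm thick, about 500 g, loose and empty at the start. Origin: centre of the underside. Must be slid, not lifted.
- warmer: Round black warming plate with orange rings, 250 mm in diameter, let flush into the counter at the robot's left (it makes no step). Origin: its centre, at counter level.
- winder (a joint): Brass butterfly key on top of the round red timer (84 mm in diameter, 56 mm high, fixed beside the warming plate). Value in rad: 0 when run down, growing as the key turns clockwise seen from above, hard stop at 5.6; starts between 0 and 1. A spring makes it stiffer as it winds (0.11 N m at first, 0.19 at the end); it stays where it is let go.
- key_grip (a point): Centre of the key's flat blade, on the turning axis, 91 mm above the counter. The blade is 50 mm wide along this point's own x, 10 mm thick along its y, 34 mm high along z (from 74 to 108 mm above the counter), and turns with the key.
- roll1: Crusty brown bread roll, 58 mm (own x) by 42 mm (own y) by 38 mm (own z), about 50 g, loose, three pale cuts on top. Origin: its centre. Starts on the tray; may be absent.
- roll2: Crusty brown bread roll, 58 mm (own x) by 42 mm (own y) by 38 mm (own z), about 50 g, loose, three pale cuts on top. Origin: its centre. Starts on the tray; may be absent.
- roll3: Crusty brown bread roll, 58 mm (own x) by 42 mm (own y) by 38 mm (own z), about 50 g, loose, three pale cuts on top. Origin: its centre. Starts on the tray; may be absent.
- roll4: Crusty brown bread roll, 58 mm (own x) by 42 mm (own y) by 38 mm (own z), about 50 g, loose, three pale cuts on top. Origin: its centre. Starts on the tray; may be absent.
- roll5: Crusty brown bread roll, 58 mm (own x) by 42 mm (own y) by 38 mm (own z), about 50 g, loose, three pale cuts on top. Origin: its centre. Starts on the counter between basket and warming plate or on the edge of the plate, near or far side; may be absent.
- roll6: Crusty brown bread roll, 58 mm (own x) by 42 mm (own y) by 38 mm (own z), about 50 g, loose, three pale cuts on top. Origin: its centre. Starts on the counter between basket and warming plate or on the edge of the plate, near or far side; may be absent.
- water1: Clear water bottle with blue label and cap, 62 mm in diameter, 200 mm tall, upright; leave it alone. Origin: centre of its underside.
- water2: A second water bottle of the same kind and size; leave it alone. Origin: centre of its underside.
- cup: Dark red cup, 76 mm in diameter, 95 mm tall, beyond the warming plate; leave it alone. Origin: centre of its underside.
- sugar: Amber glass sugar jar, 68 mm in diameter, 110 mm tall; leave it alone. Origin: centre of its underside.
- mill: Dark wooden pepper mill, 54 mm in diameter, 170 mm tall; leave it alone. Origin: centre of its underside.

How it is judged:
By the outcome, as a careful person would: the job done as asked, in the order asked, and still so for the second after the job is handed in, with the robot touching nothing.
Of roll1, roll2, roll3, roll4 only 2 to 4 are there at a start; the rules pass over those that are not, and their reading is None.
Of roll5, roll6 only 1 to 2 are there at a start; the rules pass over those that are not, and their reading is None.
At some moment in a run one of roll1, roll2, roll3, roll4, roll5, roll6, basket may be knocked a few centimetres aside while the robot is not near it.
It also fails if it takes over 210 s, if anything falls off the work surface, if the arm or the gripper's body presses on something with over 40 N, if the wrist force passes 120 N, or if a joint passes its speed limit or range.

## Robot

A 7-joint arm with a two-finger parallel gripper is mounted at the origin on the work surface. World frame = base frame: x ahead of the robot, y to its left, z up, the work surface at z = 0. Lengths are in m, angles in rad, forces in N, time in s.
With the tool pointing down it reaches from about 0.4 to 0.85 m from the base axis. Payload 10.4 kg.
Tool frame: the origin (TCP) lies between the finger pads; the fingertips stand 17 mm ahead of it and the grasp point (between the pads) lies 2 mm behind it; z points along the fingers, y is the direction in which the jaws open and shut (so a half turn about z gives the same grasp; the last joint's range is limited). The gripper opens to 85 mm and grips with 20 to 120 N. Pads are 22 mm wide; open, the fingers measure 114 mm over their backs; the gripper's body (76 mm by 85 mm) begins 54 mm behind the grasp point. The pads swing forward as they close: fully open they stand 13 mm farther back than shut.
Start: joints at [1.118, 0.332, -0.065, 1.46, 0.022, 1.35, -0.088], TCP at [0.26, -0.568, 0.248] pointing down, gripper open.
Joint ranges: [-2.6, 2.6], [-0.5, 2.12], [-1.47, 1.34], [0.16, 2.42], [-1.27, 4.41], [0.06, 2.06], [-2.6, 2.6]. Speed limits (rad/s): [2.22, 2.22, 2.79, 2.79, 3.14, 3.14, 3.14].

## Interface

Orientations are given as a unit quaternion [x, y, z, w].
In Python, from workcell import manip gives the robot as it stands.
- The arm moves only by the tool jog_arm, never from a script. Its argument "steps" is one flat list of numbers, 5 for each row, row after row: the finger opening in m, from 0 to 0.0854, then the shift along the tool's x, y, z in m, then the turn about the tool's z in rad. In form: [gripper, x, y, z, twist, gripper, x, y, z, twist, ...]. A call has exactly 10 rows; each row is the pose to reach, as a shift and turn from the pose commanded when the call began, along the tool's axes at that moment; what a row does not reach only later rows make up. A row lasts 1/10 s, in which the tool goes at most 50 mm and 8.59 degrees, less where a joint would pass 70% of its speed; a pose out of reach is approached as far as the arm can. A call with a gripper value outside its range is refused whole. The fingers move at their own pace and stop on an object; "grip_force" is the grip in N (left out, the last holds). Time passes only in rows, so rows that repeat a pose let the fingers close, or fill a call up. It gives the time, the measured TCP pose, the force and the opening at its end, in the units of the state.
- manip.get_obs(): the state, without advancing time (a new reading comes with each control period).
- manip.camera(name): name is "side" or "top" or "wrist"; returns (picture, depth): 400x640x3 uint8, red, green, blue; 400x640 float32, m along the optical axis (not along the pixel's ray), 0 where there is no reading.
- manip.calibration(name): a dict with "mtx" (3x3 intrinsics, pixels), "k1" (the pictures are not rectified: a ray, as slopes to the right and down, at radius r is drawn at 1 + k1 r^2 times it, then the intrinsics apply), "world_to_cam" (4x4, takes a point from world to camera coordinates). Camera axes: x right, y down, z forward; pixel columns grow to the right and rows downward; lengths in m; the calibration is good to about 2 mm. A picture is of the moment at which its call begins: read the wrist's pose just before it. calibration takes no time and is no camera call; for the wrist camera it gives the pose at the moment of the call.
- manip.hand_in(): hands the job in, once; it reports no verdict.
The state is a dict: "clock": time; "joint_pos": joint angles; "joint_velocities": joint speeds; "tau": joint torques, N m; "position": TCP position; "ee_rot": TCP orientation; "ft_force": force on the tool from outside, world axes, zero at the start; "torque": the same for the moment, N m; "grip_width": opening from 0.0 (shut) to 1.0 (fully open).
Only numpy, scipy, OpenCV 4.12 (cv2) and the standard library are available. Lean on these libraries where they do the work, as an engineer would, in place of code of your own. Each camera call takes 0.05 s, during which the arm holds its last target.

## Working session

There is one attempt and no reset: what is moved stays moved. The work goes in short steps, Python scripts to look and compute and a tool call to move; the robot and the scene stay as the last step left them, time stands still between calls to the robot, and variables do not carry over. Pictures are saved under pics/ and viewed, and the job is handed in when it is done.

Besides the shell and the picture viewer there is one more tool, called as name(argument=value, ...), one argument or row to a line, values as JSON. jog_arm: Moves the arm, as the interface text tells. Its arguments: {"type":"object","properties":{"steps":{"type":"array"},"grip_force":{"type":"number"}},"required":["steps"]}

```bash
ls; mkdir -p pics
cat > h.py <<'E'
import numpy as np,cv2
from workcell import manip
def snap(n,tag):
    c=manip.calibration(n); im,d=manip.camera(n)
    cv2.imwrite(f'pics/{tag}.png',im[:,:,::-1]); np.savez(f'pics/{tag}.npz',im=im,d=d,m=c['mtx'],k=c['k1'],T=c['world_to_cam'])
    return im,d,c
def load(tag):
    z=np.load(f'pics/{tag}.npz'); return z['im'],z['d'],dict(mtx=z['m'],k1=float(z['k']),world_to_cam=z['T'])
def slopes(c,uv):
    uv=np.atleast_2d(np.array(uv,float)); 
    # distortion: x*(1+k1 r^2)
    return cv2.undistortPoints(uv.reshape(-1,1,2),c['mtx'],np.array([c['k1'],0,0,0.])).reshape(-1,2)
def onplane(c,uv,z):
    s=slopes(c,uv); T=c['world_to_cam']; R=T[:3,:3]; o=-R.T@T[:3,3]
    d=np.c_[s,np.ones(len(s))]@R
    return o+d*((z-o[2])/d[:,2])[:,None]
def cloud(c,d):
    h,w=d.shape; u,v=np.meshgrid(np.arange(w),np.arange(h))
    s=slopes(c,np.c_[u.ravel(),v.ravel()]); T=c['world_to_cam']
    p=np.c_[s,np.ones(len(s))]*d.ravel()[:,None]
    P=(p-T[:3,3])@T[:3,:3]; P[d.ravel()==0]=np.nan
    return P.reshape(h,w,3)
def proj(c,P):
    P=np.atleast_2d(P); T=c['world_to_cam']; r,_=cv2.Rodrigues(T[:3,:3])
    return cv2.projectPoints(P.astype(float),r,T[:3,3],c['mtx'],np.array([c['k1'],0,0,0.]))[0].reshape(-1,2)
E
python3 - <<'E'
from h import *
o=manip.get_obs();print(o)
for n in ('top','side'): 
    im,d,c=snap(n,n+'0'); print(n,-c['world_to_cam'][:3,:3].T@c['world_to_cam'][:3,3],c['world_to_cam'][:3,:3])
E
```

```text
pics
{'clock': 0.0, 'joint_pos': array([ 1.11840017,  0.33289025, -0.06470034,  1.46095115,  0.02158776,
        1.34989258, -0.08848341]), 'joint_velocities': array([ 5.04038696e-04,  3.55410677e-04, -3.21683149e-04,  1.16441262e-03,
        1.23633328e-03, -4.43175637e-04,  5.36138796e-05]), 'tau': array([-5.52471483e-04, -6.25445867e+01,  4.89979726e-02, -3.91609883e+01,
        1.61339465e-02,  1.00366192e-02,  7.97307308e-06]), 'position': array([ 0.26028056, -0.56783486,  0.24749974]), 'ee_rot': array([ 9.76994102e-01,  2.13265099e-01, -1.80903848e-04, -7.00187079e-04]), 'ft_force': array([-0.36906623, -0.07303878, -0.35859935]), 'torque': array([0.00195348, 0.00368859, 0.02494183]), 'grip_width': 0.9983942606850382}
top [0.50847379 0.00927316 1.14278496] [[-0.00912333 -0.99994888 -0.00435933]
 [-0.99471635  0.00952122 -0.10221899]
 [ 0.10225527  0.00340372 -0.99475237]]
side [ 0.51722161 -0.7702428   0.84029721] [[ 0.99294308 -0.11805125  0.01131143]
 [-0.07595256 -0.70628652 -0.70383987]
 [ 0.09107828  0.6980138  -0.7102686 ]]
```

View pics/top0.png

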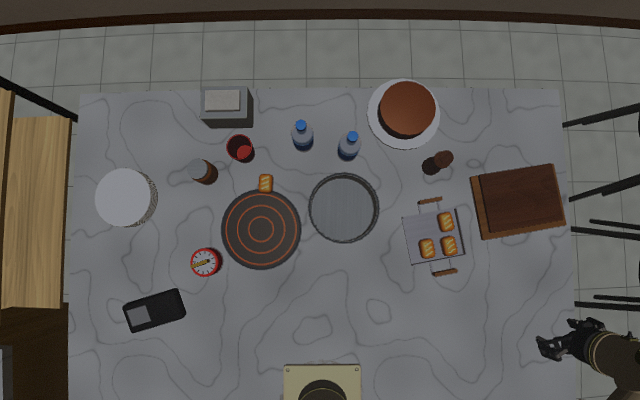

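View pics/side0.png

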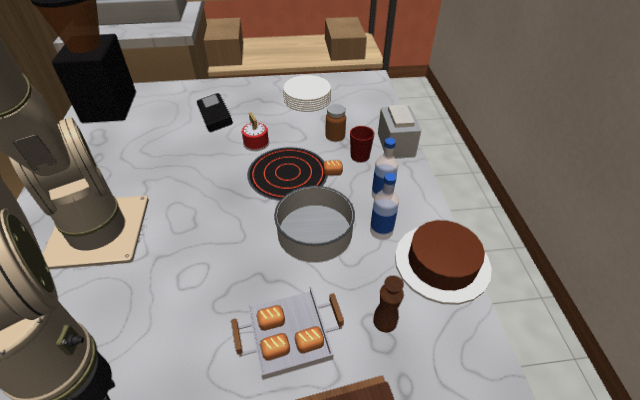

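Run:
```python
from h import *
im,d,c=load('top0'); P=cloud(c,d)
hsv=cv2.cvtColor(im,cv2.COLOR_RGB2HSV)
def blobs(m,name,amin=15):
    m=m.astype(np.uint8); n,l,s,ce=cv2.connectedComponentsWithStats(m)
    for i in range(1,n):
        if s[i,4]>=amin:
            q=P[l==i]; print(name,s[i,4],ce[i].round(1),'med',np.nanmedian(q,0).round(3),'zmax',np.nanpercentile(q[:,2],98).round(3))
H,S,V=hsv[...,0].astype(int),hsv[...,1].astype(int),hsv[...,2].astype(int)
blobs((H<22)&(H>5)&(S>140)&(V>120),'roll')
blobs((H>100)&(H<125)&(S>140)&(V>90),'blue')
blobs(((H<4)|(H>174))&(S>160)&(V>70),'red')
print('centre z table',P[320,280],P[300,450])
for t,uv in dict(mill=(444,158),handlefar=(430,201),handlenear=(444,272),board=(520,200),basketfloor=(343,210),tray=(432,225),wood1=(205,172)).items(): print(t,P[uv[1],uv[0]].round(3))
# basket by height map: rim
z=P[...,2]; m=(z>0.06)&(z<0.085)
ys,xs=np.where(m[150:260,290:400]); q=P[150:260,290:400][m[150:260,290:400]]
A=np.c_[2*q[:,:2],np.ones(len(q))]; sol=np.linalg.lstsq(A,(q[:,:2]**2).sum(1),rcond=None)[0]; print('basket',sol[:2],np.sqrt(sol[2]+sol[0]**2+sol[1]**2),len(q))
# warmer orange rings
m=(H<15)&(S>120)&(V>60); m[:, :215]=0; m[:,305:]=0; m[:186]=0;m[272:]=0
q=onplane(c,np.argwhere(m)[:,::-1],0); 
cen=(q.max(0)+q.min(0))/2; print('warmer bbox',cen,len(q),q.max(0)-q.min(0))
m=(V<75)&(np.abs(P[...,2])<.01); m[:, :215]=0; m[:,305:]=0; m[:180]=0;m[275:]=0
q=onplane(c,np.argwhere(m)[:,::-1],0)[:,:2]; e=cv2.minEnclosingCircle(q.astype(np.float32)); print('plate',e)
big=cv2.resize(im[120:290,170:490],None,fx=2.5,fy=2.5,interpolation=cv2.INTER_CUBIC); cv2.imwrite('pics/top0z.png',big[:,:,::-1])
```

```text
roll 112 [264.6 182.5] med [0.661 0.167 0.038] zmax 0.042
roll 17 [233. 209.] med [0.584 0.272 0.001] zmax 0.004
roll 19 [242.4 214.9] med [0.566 0.243 0.001] zmax 0.006
roll 120 [447.1 221.6] med [ 0.535 -0.378  0.041] zmax 0.046
roll 15 [253.1 220.2] med [0.551 0.208 0.003] zmax 0.006
roll 20 [242.6 243.2] med [0.477 0.243 0.004] zmax 0.005
roll 121 [450.2 246.3] med [ 0.46  -0.384  0.041] zmax 0.046
roll 125 [428.1 248.9] med [ 0.455 -0.318  0.041] zmax 0.046
roll 24 [239.8 255.9] med [0.435 0.249 0.002] zmax 0.006
blue 83 [300.4 124.4] med [0.789 0.053 0.2  ] zmax 0.204
blue 83 [352.3 135.7] med [ 0.757 -0.083  0.2  ] zmax 0.203
red 171 [242.8 151.6] med [0.761 0.238 0.006] zmax 0.097
red 160 [206.1 261.4] med [0.43  0.33  0.056] zmax 0.06
centre z table [ 0.24461314  0.12590914 -0.00085285] [ 0.29769575 -0.39195162  0.00294506]
mill [ 0.705 -0.334  0.163]
handlefar [ 0.597 -0.324  0.056]
handlenear [ 0.389 -0.357  0.06 ]
board [ 0.598 -0.609  0.042]
basketfloor [ 0.576 -0.069  0.006]
tray [ 0.527 -0.343  0.003]
wood1 [0.681 0.328 0.109]
basket [ 0.5888209  -0.06591614] 0.10170344905958835 659
warmer bbox [0.5244584  0.20077293 0.        ] 843 [2.57904628e-01 2.49890075e-01 4.44089210e-16]
plate ((0.5420168042182922, 0.2242356687784195), 0.168693408370018)
```

View pics/top0z.png

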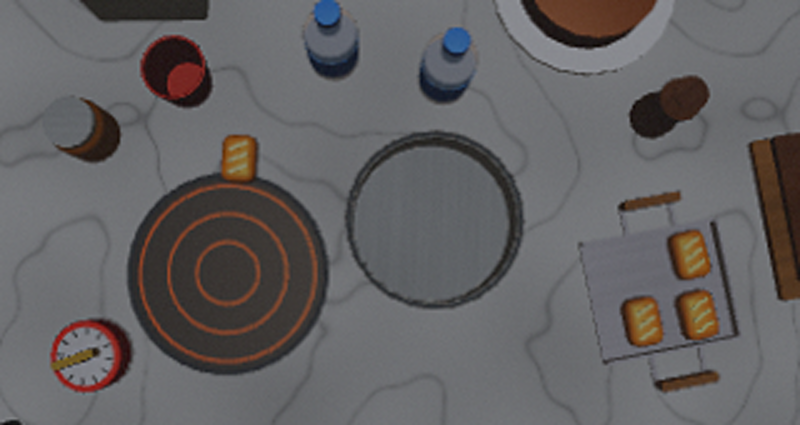

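```bash
cat >> h.py <<'E'
from scipy.spatial.transform import Rotation as Ro
def rel(target,az=None,o=None):
    """shift in tool axes to go to target xyz; az = desired azimuth of the tool y axis (jaw), half-turn equiv"""
    o=o or manip.get_obs(); R=Ro.from_quat(o['ee_rot']).as_matrix()
    s=R.T@(np.array(target)-o['position']); cur=np.degrees(np.arctan2(R[1,1],R[0,1]))
    tw=None
    if az is not None:
        dz=(az-cur+90)%180-90; tw=-np.radians(dz)  # tool z down: +twist = clockwise
    print('shift',s.round(4),'twist',tw,'cur az',cur.round(1),'pos',o['position'].round(4),'t',round(o['clock'],2))
    return s,tw
E
python3 - <<'E'
from h import *
im,d,c=load('top0'); P=cloud(c,d); hsv=cv2.cvtColor(im,cv2.COLOR_RGB2HSV)
H,S,V=[hsv[...,i].astype(int) for i in range(3)]
for nm,(u0,u1,v0,v1) in dict(far=(412,448,192,212),near=(424,466,262,282)).items():
    m=np.zeros(H.shape,bool); m[v0:v1,u0:u1]=True
    m&=(S>90)&(H<20); uv=np.argwhere(m)[:,::-1]
    (cx,cy),(w,h),a=cv2.minAreaRect(uv.astype(np.float32)); q=onplane(c,[(cx,cy)],0.055)
    dd=P[m]; g=np.cov(onplane(c,uv,.055)[:,:2].T); ev,vec=np.linalg.eigh(g)
    print(nm,len(uv),(cx,cy),q.round(4),np.nanmedian(dd,0).round(4),'axis',vec[:,1], np.sqrt(12*ev))
rel([0.39,-0.356,0.25],9)
E
```

```text
far 79 (429.6346130371094, 200.173095703125) [[ 0.5994 -0.323   0.055 ]] [ 0.5995 -0.3237  0.0576] axis [-0.17677916  0.98425054] [0.00985973 0.07157951]
near 95 (445.07696533203125, 271.8846130371094) [[ 0.3888 -0.3615  0.055 ]] [ 0.3885 -0.3601  0.057 ] axis [-0.15078051  0.98856727] [0.01203145 0.06754887]
shift [ 0.2062 -0.1386 -0.0022] twist -1.2980663259544765 cur az -65.4 pos [ 0.2603 -0.5679  0.2476] t 0.1
```

jog_arm(
  steps=[0.03,0.05,-0.03,0,-0.15,0.03,0.1,-0.07,0,-0.3,0.03,0.15,-0.1,0,-0.45,0.03,0.206,-0.139,0,-0.6,0.03,0.206,-0.139,0,-0.75,0.03,0.206,-0.139,0,-0.9,0.03,0.206,-0.139,0,-1.05,0.03,0.206,-0.139,0,-1.2,0.03,0.206,-0.139,0,-1.31,0.03,0.206,-0.139,0,-1.31],
  grip_force=60,
)

```text
clock: 1.1
position: [0.3896, -0.3559, 0.248]
ee_rot: [0.644, 0.765, 0.0, -0.0]
ft_force: [-0.2, 0.1, 0.0]
grip_width: 0.349
```

Run:
```python
from h import *
o=manip.get_obs(); print(o['joint_pos'].round(3),o['ee_rot'],o['grip_width']); rel([0.389,-0.361,0.25],10.2,o)
snap('wrist','w1')
```

```text
[ 0.963  0.139 -0.338  1.703  0.047  1.309  0.787] [ 6.44266565e-01  7.64800963e-01  3.74736726e-07 -2.82958224e-04] 0.3487461321027289
shift [-0.0049 -0.0015 -0.002 ] twist -0.0073550592312933176 cur az 9.8 pos [ 0.3896 -0.3559  0.248 ] t 1.1
```

View pics/w1.png

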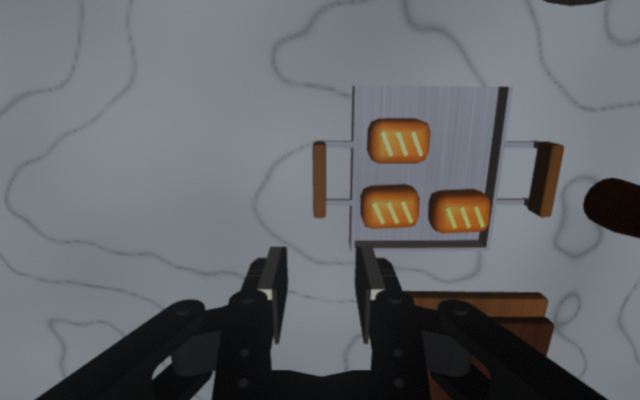

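Run:
```python
from h import *
im,d,c=load('w1'); P=cloud(c,d)
a=onplane(c,[(320,142),(320,217)],.056); print(a, P[180,320],P[180,550])
print('posts',onplane(c,[(338,144),(338,202)],.045), 'far',onplane(c,[(551,143),(545,216)],.058))
print('lipcorn',onplane(c,[(352,87),(510,87),(350,247),(487,246)],.024))
m=(a[0]+a[1])/2; az=np.arctan2(*(a[0]-a[1])[[1,0]]); print(m,np.degrees(az)-90)
y=(a[0]-a[1])[:2]; y/=np.linalg.norm(y)
t=m[:2]-0.008*y; print(t)
rel([*t,0.25],10.2)
```

```text
[[ 0.38432003 -0.32869956  0.056     ]
 [ 0.39631665 -0.39860682  0.056     ]] [ 0.39007935 -0.36221476  0.05917538] [ 0.59906322 -0.32605987  0.05874206]
posts [[ 0.4012076  -0.32931025  0.045     ]
 [ 0.4115063  -0.38447466  0.045     ]] far [[ 0.58837529 -0.2933655   0.058     ]
 [ 0.60745309 -0.36073665  0.058     ]]
lipcorn [[ 0.40587278 -0.2773702   0.024     ]
 [ 0.55332489 -0.25092399  0.024     ]
 [ 0.43567971 -0.43860178  0.024     ]
 [ 0.58130997 -0.41276755  0.024     ]]
[ 0.39031834 -0.36365319  0.056     ] 9.73754581380939
[ 0.39167142 -0.37153793]
shift [-0.0158 -0.0006 -0.002 ] twist -0.011497597201926163 cur az 9.5 pos [ 0.3896 -0.3559  0.248 ] t 1.15
```

jog_arm(
  steps=[0.028,-0.016,-0.001,0.02,-0.01,0.028,-0.016,-0.001,0.06,-0.01,0.028,-0.016,-0.001,0.1,-0.01,0.028,-0.016,-0.001,0.14,-0.01,0.028,-0.016,-0.001,0.16,-0.01,0.028,-0.016,-0.001,0.18,-0.01,0.028,-0.016,-0.001,0.19,-0.01,0.028,-0.016,-0.001,0.2,-0.01,0.028,-0.016,-0.001,0.206,-0.01,0.028,-0.016,-0.001,0.206,-0.01],
  grip_force=80,
)

```text
clock: 2.15
position: [0.3914, -0.3718, 0.0421]
ee_rot: [0.641, 0.767, 0.0, -0.0]
ft_force: [-0.0, 0.3, -0.1]
grip_width: 0.325
```

Run:
```python
from h import *
o=manip.get_obs(); rel([0.3915,-0.371,0.042],10,o); print(o['ft_force'])
snap('wrist','w2'); snap('side','s2')
```

```text
shift [0.0008 0.0002 0.0001] twist 0.0038301904285724868 cur az 10.2 pos [ 0.3914 -0.3718  0.0421] t 2.15
[-0.0469473   0.31254778 -0.06306288]
```

View pics/w2.png

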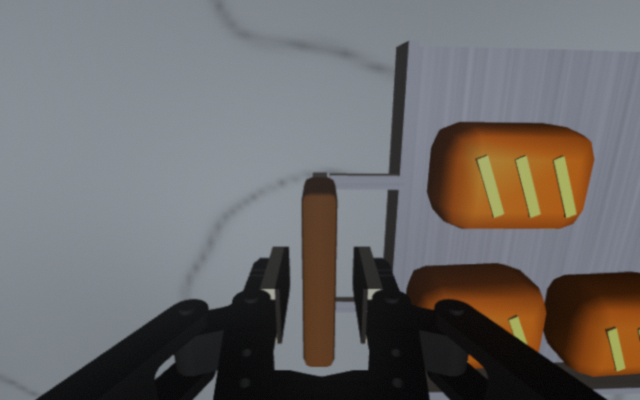

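jog_arm(
  steps=[0.02,0,0,0,0,0.01,0,0,0,0,0.0,0,0,0,0,0.0,0,0,0,0,0.0,0,0,0,0,0.0,0,0,-0.005,0,0.0,0,0,-0.01,0,0.0,0,0,-0.02,0,0.0,0,0,-0.03,0,0.0,0,0,-0.03,0],
  grip_force=100,
)

```text
clock: 3.25
position: [0.3924, -0.3726, 0.0743]
ee_rot: [0.641, 0.767, -0.0, 0.002]
ft_force: [0.2, -0.6, -4.1]
grip_width: 0.122
```

Run:
```python
from h import *
o=manip.get_obs(); print(o['position'],o['ft_force'],o['torque'],o['grip_width'])
snap('wrist','w3'); snap('side','s3')
```

```text
[ 0.39239263 -0.37264541  0.07427304] [ 0.16583376 -0.56732364 -4.13421088] [-0.08690384  0.35833124 -0.02024289] 0.12247678033297692
```

View pics/s3.png

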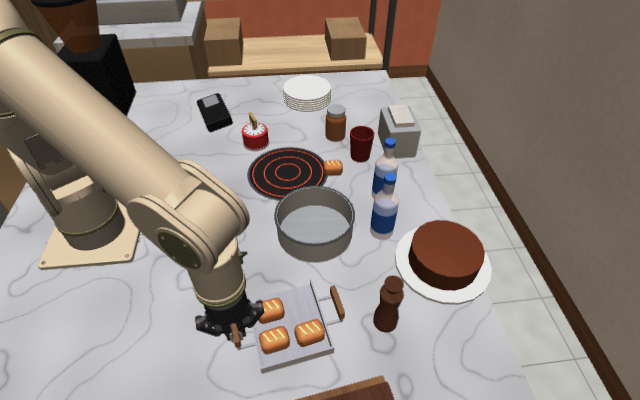

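View pics/w3.png

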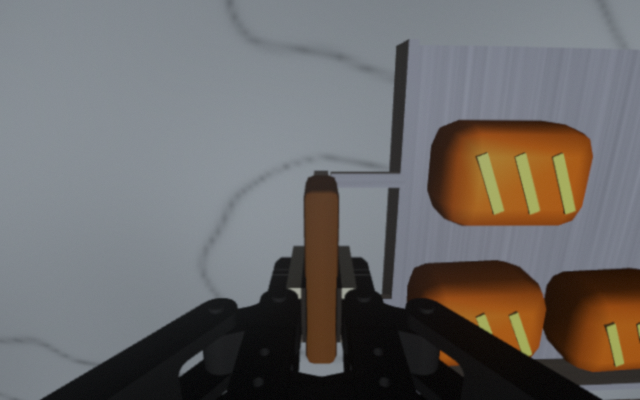

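Run:
```python
from h import *
rel([0.4725,-0.0519,0.160],-30)
```

```text
shift [ 0.3006  0.1366 -0.0875] twist 0.7026033809789495 cur az 10.3 pos [ 0.3916 -0.3721  0.0727] t 3.35
```

jog_arm(
  steps=[0.0,0,0,-0.01,0,0.0,0,0,-0.03,0,0.0,0,0,-0.055,0,0.0,0.005,0.002,-0.08,0.02,0.0,0.015,0.006,-0.087,0.05,0.0,0.035,0.016,-0.087,0.1,0.0,0.06,0.027,-0.087,0.16,0.0,0.09,0.04,-0.087,0.22,0.0,0.12,0.054,-0.087,0.29,0.0,0.15,0.068,-0.087,0.35],
)

```text
clock: 4.35
position: [0.4317, -0.2108, 0.1597]
ee_rot: [0.766, 0.643, -0.0, -0.0]
ft_force: [1.0, 0.7, -4.8]
grip_width: 0.126
```

Run:
```python
from h import *
rel([0.4725,-0.0519,0.160],-30)
```

```text
shift [ 0.1635  0.0127 -0.0004] twist 0.34971628375703795 cur az -10.0 pos [ 0.4317 -0.2108  0.1597] t 4.35
```

jog_arm(
  steps=[0.0,0.03,0.002,0,0.06,0.0,0.06,0.005,0,0.12,0.0,0.09,0.007,0,0.19,0.0,0.115,0.009,0,0.25,0.0,0.135,0.011,0,0.29,0.0,0.15,0.012,0,0.32,0.0,0.158,0.0125,0,0.34,0.0,0.162,0.013,0,0.35,0.0,0.1635,0.013,0,0.35,0.0,0.1635,0.013,0,0.35],
)

```text
clock: 5.35
position: [0.4722, -0.0536, 0.1594]
ee_rot: [0.865, 0.501, -0.0, 0.0]
ft_force: [0.2, -0.4, -4.1]
grip_width: 0.124
```

Run:
```python
from h import *
rel([0.4725,-0.0519,0.160],-30); print(manip.get_obs()['joint_pos'].round(2))
snap('top','t4'); snap('side','s4')
im,_,_=load('t4'); cv2.imwrite('pics/t4z.png',cv2.resize(im[120:290,170:490],None,fx=2.5,fy=2.5)[:,:,::-1])
```

```text
shift [ 0.0016 -0.0006 -0.0006] twist 0.0027439727227254692 cur az -29.8 pos [ 0.4722 -0.0536  0.1594] t 5.35
[ 0.55  0.12 -0.56  1.93  0.07  1.11 -0.56]
```

View pics/t4z.png

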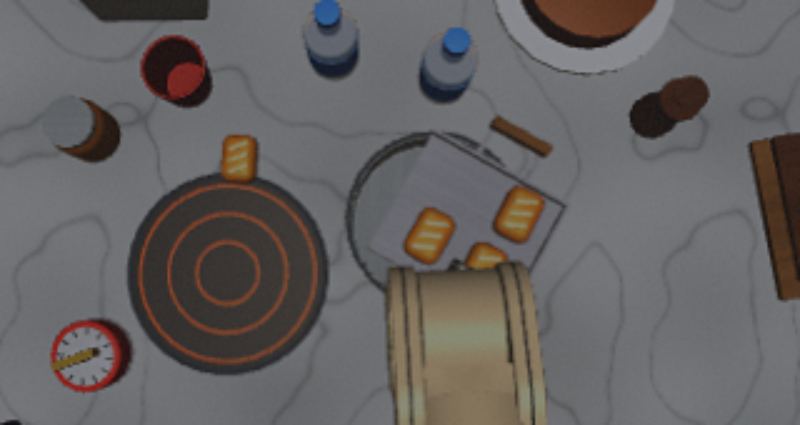

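View pics/s4.png

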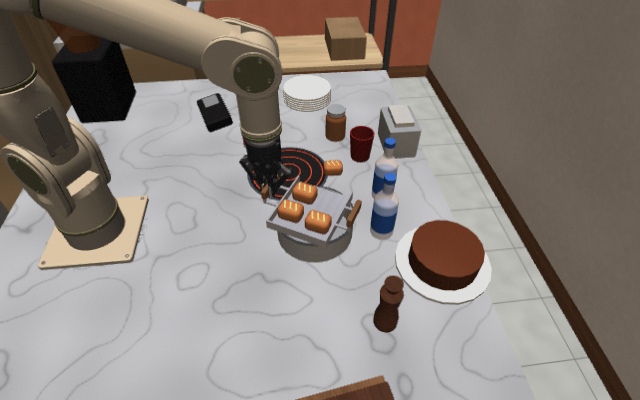

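Run:
```python
from h import *
im,d,c=load('t4'); P=cloud(c,d)
f=lambda z:(z[0]/2.5+170,z[1]/2.5+120)
bar=onplane(c,[f((493,120)),f((551,153))],.175); print('bar',bar)
def pt(z): u,v=f(z); return P[int(round(v)),int(round(u))]
for z in [(460,180),(440,200),(400,240),(480,190),(530,240),(420,160)]: print(z,pt(z).round(4))
q=P[170:235,330:400].reshape(-1,3); q=q[(q[:,2]>.1)&(q[:,2]<.132)]
A=np.c_[q[:,:2],np.ones(len(q))]
for _ in range(4):
    s=np.linalg.lstsq(A,q[:,2],rcond=None)[0]; r=np.abs(A@s-q[:,2]); k=r<np.percentile(r,80); A,q=A[k],q[k]
print('plane',s,len(q), 'tilt along y',np.degrees(s[0]*.5+s[1]*.866),'x',np.degrees(s[0]*.866-s[1]*.5))
# lip corner points from image at wall z
print(onplane(c,[f((432,133)),f((371,247)),f((565,206))],.14))
```

```text
bar [[ 0.67641872 -0.12317824  0.175     ]
 [ 0.64065449 -0.18371734  0.175     ]]
(460, 180) [ 0.6187 -0.0923  0.1212]
(440, 200) [ 0.597  -0.07    0.1178]
(400, 240) [ 0.553  -0.025   0.1186]
(480, 190) [ 0.6076 -0.1146  0.1184]
(530, 240) [ 0.5515 -0.1687  0.1192]
(420, 160) [ 0.6418 -0.0484  0.1187]
plane [-0.00437583  0.00046681  0.12223652] 681 tilt along y -0.10219620027330478 x -0.23049371545975042
[[ 0.66866861 -0.06079384  0.14      ]
 [ 0.54484391  0.0071232   0.14      ]
 [ 0.58716938 -0.20427487  0.14      ]]
```

jog_arm(
  steps=[0.0,0.004,0.002,0.005,0,0.0,0.008,0.004,0.012,0,0.0,0.008,0.004,0.018,0,0.0,0.008,0.004,0.024,0,0.0,0.008,0.004,0.03,0,0.0,0.008,0.004,0.034,0,0.0,0.008,0.004,0.037,0,0.0,0.008,0.004,0.039,0,0.0,0.008,0.004,0.04,0,0.0,0.008,0.004,0.04,0],
)

```text
clock: 6.45
position: [0.4798, -0.0484, 0.1193]
ee_rot: [0.865, 0.501, 0.0, 0.0]
ft_force: [-0.9, -0.7, -3.8]
grip_width: 0.127
```

Run:
```python
from h import *
rel([0.4725,-0.0519,0.160],-30); print(manip.get_obs()['ft_force'],manip.get_obs()['torque'])
snap('side','s5'); im,_,_=load('s5'); cv2.imwrite('pics/s5z.png',cv2.resize(im[140:280,200:420],None,fx=3.4,fy=3.4)[:,:,::-1])
```

```text
shift [-0.0067 -0.0046 -0.0407] twist 0.00255956086133887 cur az -29.9 pos [ 0.4798 -0.0484  0.1193] t 6.45
[-0.85149529 -0.69546438 -3.81537256] [0.17156995 0.32758383 0.00864305]
```

View pics/s5z.png

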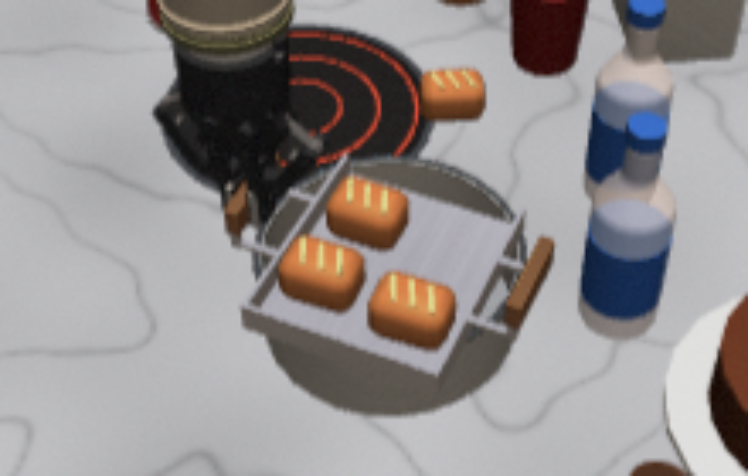

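jog_arm(
  steps=[0.0,0,0,0.001,0,0.0,0,0,0.001,0,0.0,0,0,0.002,0,0.0,0,0,0.002,0,0.0,0,0,0.003,0,0.0,0,0,0.003,0,0.0,0,0,0.004,0,0.0,0,0,0.004,0,0.0,0,0,0.004,0,0.0,0,0,0.004,0],
)

```text
clock: 7.5
position: [0.48, -0.0478, 0.1171]
ee_rot: [0.865, 0.502, -0.0, 0.0]
ft_force: [-12.4, 4.5, 21.1]
grip_width: 0.124
```

jog_arm(
  steps=[0.0,0,0,-0.001,0,0.0,0,0,-0.002,0,0.0,0,0,-0.003,0,0.0,0,0,-0.003,0,0.0,0,0,-0.003,0,0.0,0,0,-0.003,0,0.0,0,0,-0.003,0,0.0,0,0,-0.003,0,0.0,0,0,-0.003,0,0.0,0,0,-0.003,0],
)

```text
clock: 8.5
position: [0.4799, -0.0484, 0.1183]
ee_rot: [0.865, 0.501, 0.0, 0.0]
ft_force: [0.3, -0.2, -2.1]
grip_width: 0.121
```

Run:
```python
from h import *
o=manip.get_obs();print(o['ft_force'],o['torque'],o['position'])
snap('side','s6'); im,_,_=load('s6'); cv2.imwrite('pics/s6z.png',cv2.resize(im[140:280,200:420],None,fx=3.4,fy=3.4)[:,:,::-1])
im,d,c=snap('top','t6'); P=cloud(c,d); cv2.imwrite('pics/t6z.png',cv2.resize(im[150:260,290:420],None,fx=5,fy=5)[:,:,::-1])
q=P[170:235,330:400].reshape(-1,3); q=q[(q[:,2]>.06)&(q[:,2]<.095)]
A=np.c_[q[:,:2],np.ones(len(q))]
for _ in range(4):
    s=np.linalg.lstsq(A,q[:,2],rcond=None)[0]; r=np.abs(A@s-q[:,2]); k=r<np.percentile(r,80); A,q=A[k],q[k]
print('plane',s,len(q), 'tilt along y',np.degrees(s[0]*.5+s[1]*.866),'x',np.degrees(s[0]*.866-s[1]*.5))
```

```text
[ 0.2988018  -0.17239407 -2.10281885] [-0.04333235 -0.10763339  0.07872901] [ 0.47985625 -0.04838805  0.11831423]
plane [-0.00741895  0.00076305  0.08362529] 662 tilt along y -0.1746763967689037 x -0.38997428767223985
```

View pics/s6z.png

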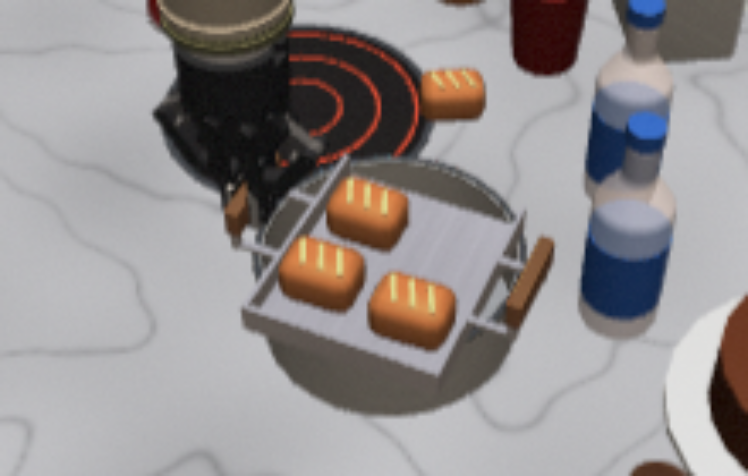

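View pics/t6z.png

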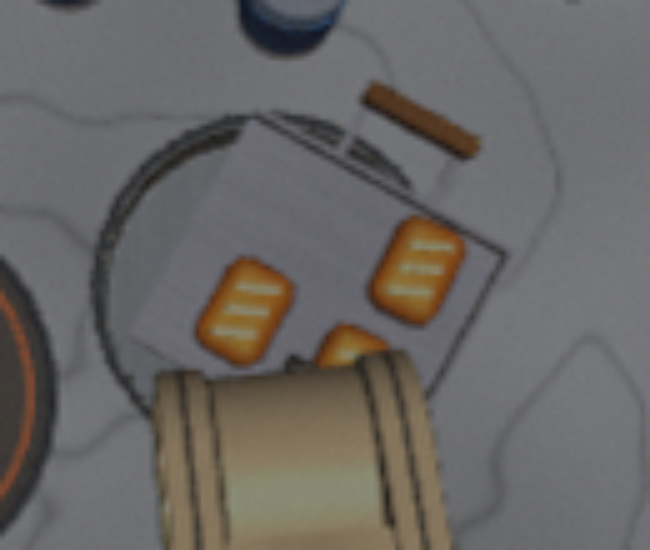

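jog_arm(
  steps=[0.0,0,0,-0.004,0,0.0,-0.003,-0.003,-0.006,0,0.0,-0.006,-0.006,-0.006,0,0.0,-0.006,-0.006,-0.004,0,0.0,-0.006,-0.006,-0.002,0,0.0,-0.006,-0.006,-0.001,0,0.0,-0.006,-0.006,0,0,0.0,-0.006,-0.006,0,0,0.0,-0.006,-0.006,0.0,0,0.0,-0.006,-0.006,0,0],
)

```text
clock: 9.6
position: [0.4717, -0.0506, 0.1184]
ee_rot: [0.865, 0.501, 0.0, 0.0]
ft_force: [-1.4, 0.8, -1.0]
grip_width: 0.123
```

Run:
```python
from h import *
o=manip.get_obs();print(o['ft_force'],o['torque'],o['position'])
im,d,c=snap('top','t7'); P=cloud(c,d); cv2.imwrite('pics/t7z.png',cv2.resize(im[150:260,290:420],None,fx=5,fy=5)[:,:,::-1])
```

```text
[-1.37449278  0.80567862 -1.03882948] [ 0.09753347  0.28277457 -0.02701309] [ 0.47166991 -0.05055121  0.11835865]
```

View pics/t7z.png

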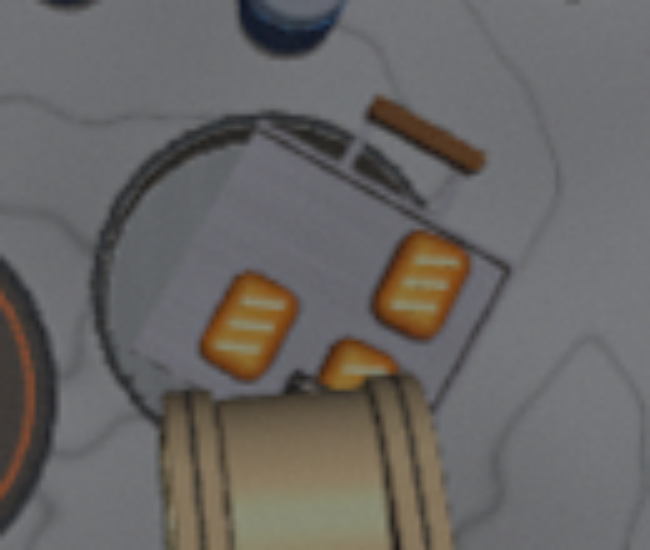

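jog_arm(
  steps=[0.0,-0.001,0,-0.001,0,0.0,-0.003,0,-0.001,0,0.0,-0.003,0,0.0,0,0.0,-0.003,0,0.0,0,0.014,-0.003,0,0.0,0,0.016,-0.003,0,0.0,0,0.018,-0.003,0,0.0,0,0.018,-0.003,0,0.0,0,0.018,-0.003,0,0.0,0,0.018,-0.003,0,0.0,0],
)

```text
clock: 10.65
position: [0.4702, -0.0532, 0.1184]
ee_rot: [0.865, 0.501, 0.0, 0.0]
ft_force: [0.9, 0.9, 0.2]
grip_width: 0.209
```

```bash
cat >> h.py <<'E'
def look(tag,box=(150,260,290,420),f=5,sbox=(140,280,200,420)):
    o=manip.get_obs();print(o['ft_force'].round(2),o['torque'].round(2),o['position'].round(4),o['grip_width'],o['clock'])
    im,d,c=snap('top','t'+tag); a=cv2.resize(im[box[0]:box[1],box[2]:box[3]],None,fx=3,fy=3)
    im2,_,_=snap('side','s'+tag); b=cv2.resize(im2[sbox[0]:sbox[1],sbox[2]:sbox[3]],None,fx=1.8,fy=1.8)
    h=max(a.shape[0],b.shape[0]); pad=lambda x:cv2.copyMakeBorder(x,0,h-x.shape[0],0,0,cv2.BORDER_CONSTANT)
    r=np.hstack([pad(a),pad(b)]); s=min(1,800/r.shape[1]); r=cv2.resize(r,None,fx=s,fy=s)
    cv2.imwrite(f'pics/l{tag}.png',r[:,:,::-1])
E
python3 - <<'E'
from h import *
look('8')
E
```

```text
[0.91 0.87 0.18] [-0.01 -0.02 -0.06] [ 0.4702 -0.0532  0.1184] 0.2088792815174815 10.65
```

View pics/l8.png

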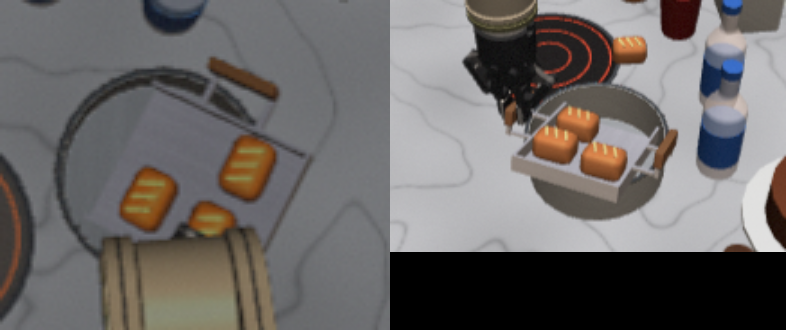

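jog_arm(
  steps=[0.018,0.003,0,0.001,0,0.018,0.006,0,0.003,0,0.018,0.009,0,0.004,0,0.018,0.012,0,0.006,0,0.018,0.015,0,0.008,0,0.018,0.018,0,0.01,0,0.018,0.021,0,0.012,0,0.018,0.024,0,0.013,0,0.018,0.024,0,0.013,0,0.018,0.024,0,0.013,0],
)

```text
clock: 11.75
position: [0.4821, -0.0323, 0.1053]
ee_rot: [0.865, 0.501, 0.0, 0.0]
ft_force: [0.5, 0.3, -0.4]
grip_width: 0.212
```

Run:
```python
from h import *
look('9')
```

```text
[ 0.53  0.29 -0.37] [-0.05  0.01 -0.05] [ 0.4821 -0.0323  0.1053] 0.2119896625679401 11.75
```

View pics/l9.png

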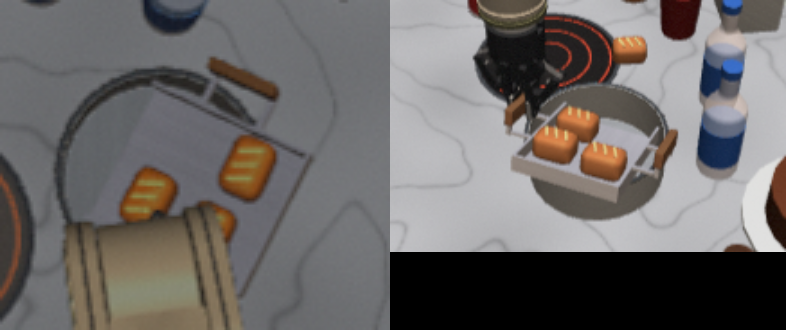

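```bash
cat >> h.py <<'E'
def plane(c,d,im,ux,uy,yaz):
    P=cloud(c,d); hsv=cv2.cvtColor(im,cv2.COLOR_RGB2HSV)
    k=(hsv[...,1]<60)[uy[0]:uy[1],ux[0]:ux[1]]; q=P[uy[0]:uy[1],ux[0]:ux[1]][k]
    A=np.c_[q[:,:2],np.ones(len(q))]
    for _ in range(6):
        s=np.linalg.lstsq(A,q[:,2],rcond=None)[0]; r=np.abs(A@s-q[:,2]); k=r<=np.percentile(r,85); A,q=A[k],q[k]
    a=np.radians(yaz); print('tilt y',np.degrees(np.arctan(s[0]*np.cos(a)+s[1]*np.sin(a))),'x',np.degrees(np.arctan(s[0]*np.sin(a)-s[1]*np.cos(a))),'mean z',q.mean(0),len(q),'res',np.abs(A@s-q[:,2]).max())
    return s
E
python3 - <<'E'
from h import *
for t in ('t7','t8','t9'):
    im,d,c=load(t); plane(c,d,im,(335,362),(185,215),60)
E
```

```text
** On entry to DLASCL parameter number  4 had an illegal value
 ** On entry to DLASCL parameter number  4 had an illegal valueTraceback (most recent call last):
  File "<stdin>", line 3, in <module>
  File "h.py", line 48, in plane
    s=np.linalg.lstsq(A,q[:,2],rcond=None)[0]; r=np.abs(A@s-q[:,2]); k=r<=np.percentile(r,85); A,q=A[k],q[k]
      ~~~~~~~~~~~~~~~^^^^^^^^^^^^^^^^^^^^^
    x, resids, rank, s = _umath_linalg.lstsq(a, b, rcond,
                         ~~~~~~~~~~~~~~~~~~~^^^^^^^^^^^^^
                                             signature=signature)
                                             ^^^^^^^^^^^^^^^^^^^^
    raise LinAlgError("SVD did not converge in Linear Least Squares")
numpy.linalg.LinAlgError: SVD did not converge in Linear Least Squares
```

```bash
sed -i 's/q=P\[uy\[0\]:uy\[1\],ux\[0\]:ux\[1\]\]\[k\]/q=P[uy[0]:uy[1],ux[0]:ux[1]][k]; q=q[np.isfinite(q[:,2])]/' h.py
python3 - <<'E'
from h import *
for t in ('t7','t8','t9'):
    im,d,c=load(t); plane(c,d,im,(335,362),(185,215),60)
E
```

```text
tilt y 0.05479131315087039 x -0.629140592150756 mean z [ 0.60540349 -0.08175528  0.07939755] 257 res 0.0010445916478067918
tilt y -18.175604845245964 x 1.9145912499353626 mean z [ 0.60596256 -0.08436427  0.06081714] 263 res 0.0009925893126318808
tilt y -18.322210386268033 x 1.6893645073663788 mean z [ 0.60633058 -0.08265952  0.06055148] 264 res 0.0010658300755208641
```

Run:
```python
from h import *
im,d,c=load('t9'); P=cloud(c,d); cv2.imwrite('pics/t9z.png',cv2.convertScaleAbs(cv2.resize(im[155:245,295:405],None,fx=6,fy=6,interpolation=cv2.INTER_CUBIC)[:,:,::-1],alpha=1.7))
# basket fit from visible rim left part
z=P[...,2]; m=np.zeros(z.shape,bool); m[150:260,300:350]=True; m&=(z>.066)&(z<.082)&(P[...,1]>-0.05)
q=P[m]; hsv=cv2.cvtColor(im,cv2.COLOR_RGB2HSV)
A=np.c_[2*q[:,:2],np.ones(len(q))]; s=np.linalg.lstsq(A,(q[:,:2]**2).sum(1),rcond=None)[0]; print(s[:2],np.sqrt(s[2]+s[:2]@s[:2]),len(q))
im,d,c=load('s9'); cv2.imwrite('pics/s9z.png',cv2.convertScaleAbs(cv2.resize(im[175:270,255:375],None,fx=6,fy=6,interpolation=cv2.INTER_CUBIC)[:,:,::-1],alpha=1.3))
```

```text
[ 0.59071212 -0.04452415] 0.07794901152186651 184
```

View pics/t9z.png

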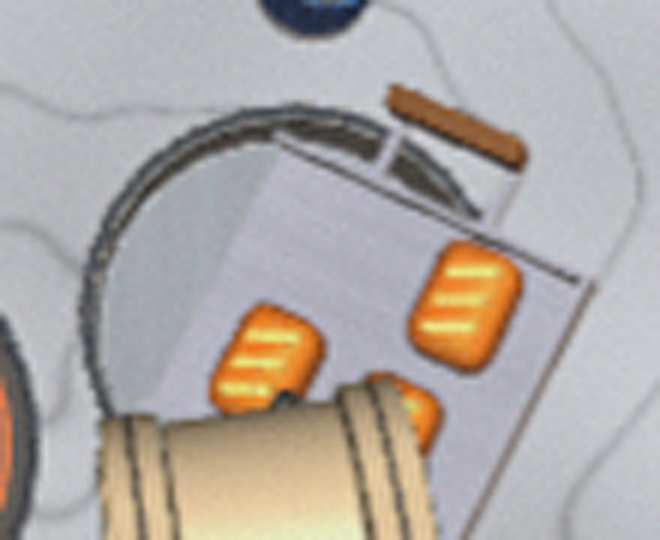

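View pics/s9z.png

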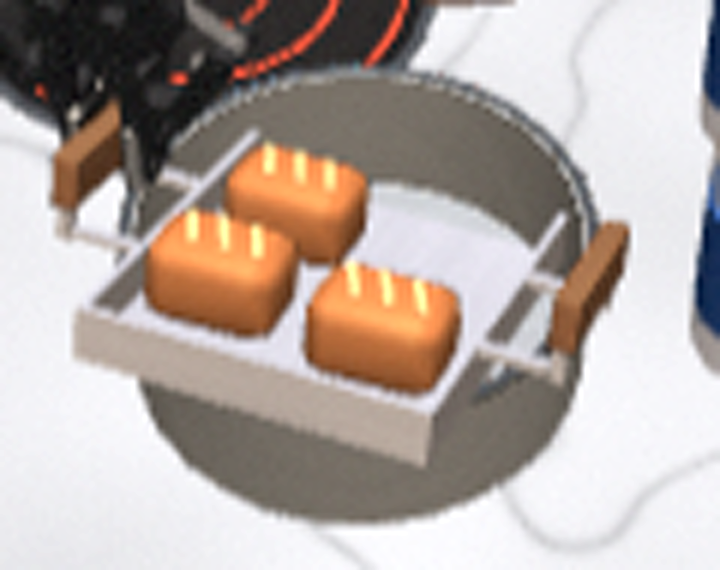

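jog_arm(
  steps=[0.024,0,0,0,0,0.024,0,0,0,0,0.024,0,0,-0.01,0,0.024,0,0,-0.03,0,0.024,0,0,-0.06,0,0.024,0,0,-0.1,0,0.024,-0.03,0,-0.12,-0.1,0.024,-0.06,0,-0.12,-0.25,0.024,-0.1,0,-0.12,-0.4,0.024,-0.12,0,-0.12,-0.55],
)

```text
clock: 12.85
position: [0.4212, -0.1383, 0.2263]
ee_rot: [0.701, 0.713, 0.0, 0.001]
ft_force: [0.4, -0.1, -0.7]
grip_width: 0.276
```

Run:
```python
from h import *
look('10')
im,d,c=load('t10'); plane(c,d,im,(335,362),(185,215),60)
cv2.imwrite('pics/t10z.png',cv2.convertScaleAbs(cv2.resize(im[155:255,295:415],None,fx=6,fy=6,interpolation=cv2.INTER_CUBIC)[:,:,::-1],alpha=1.7))
```

```text
[ 0.35 -0.07 -0.7 ] [-0.    0.04 -0.02] [ 0.4212 -0.1383  0.2263] 0.27560855148752694 12.85
tilt y -18.007789115783186 x 1.188522585888101 mean z [ 0.6069869  -0.08288791  0.06044526] 264 res 0.001038482787928785
```

View pics/t10z.png

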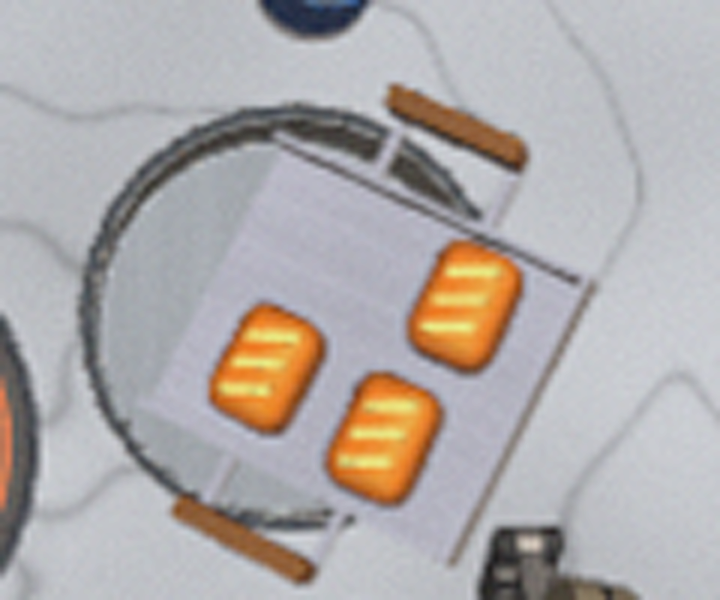

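Run:
```python
from h import *
im,d,c=load('t10'); s=plane(c,d,im,(335,362),(185,215),60); P=cloud(c,d)
n=np.array([-s[0],-s[1],1]); n/=np.linalg.norm(n)
def onfl(uv,h):
    z=.1
    for _ in range(30):
        p=onplane(c,[uv],z)[0]; z=s@[p[0],p[1],1]+h/n[2]
    return onplane(c,[uv],z)[0]
a=onfl((394.2,202.5),.02); b=onfl((370,249.2),.02); print(a,b,np.linalg.norm(a-b),'az x',np.degrees(np.arctan2(*(a-b)[[1,0]])),'mid',(a+b)/2)
l1=onfl((295+270/6,155+140/6),.0); l2=onfl((295+140/6,155+405/6),.0); print('lip',l1,l2,np.linalg.norm(l1-l2))
print(P[225,382],[P[226,u].round(4).tolist() for u in range(374,388)])
m=(a+b)/2
rel([m[0],m[1],.2],60)
# rim fit: points of edge? use floor colour
```

```text
tilt y -18.007789115783186 x 1.188522585888101 mean z [ 0.6069869  -0.08288791  0.06044526] 264 res 0.001038482787928785
[ 0.58856054 -0.20363106  0.11938419] [ 0.46084808 -0.13371643  0.11743978] 0.1456101184504156 az x -28.697961430310205 mid [ 0.52470431 -0.16867375  0.11841198]
lip [ 0.66847532 -0.05882605  0.04452936] [0.53739707 0.00722056 0.04420058] 0.14677796159792303
[ 0.52707857 -0.1715078   0.09926714] [[0.5246, -0.15, 0.092], [0.5246, -0.1528, 0.0924], [0.5246, -0.1554, 0.0938], [0.5245, -0.158, 0.0948], [0.5245, -0.1609, 0.0946], [0.5241, -0.1599, 0.1176], [0.5241, -0.1634, 0.1135], [0.5242, -0.1675, 0.1058], [0.5258, -0.1893, -0.0038], [0.5257, -0.1916, 0.0004], [0.5257, -0.1945, 0.0018], [0.5256, -0.1976, 0.0019], [0.5257, -0.2013, -0.0015], [0.5255, -0.2033, 0.0044]]
shift [-0.0306  0.1034  0.0262] twist -1.0335604109695593 cur az 0.8 pos [ 0.4209 -0.1394  0.2261] t 12.95
```

jog_arm(
  steps=[0.02,-0.01,0.03,0,-0.15,0.02,-0.02,0.06,0,-0.3,0.018,-0.026,0.09,0,-0.45,0.018,-0.026,0.103,0,-0.6,0.018,-0.026,0.103,0.01,-0.75,0.018,-0.026,0.103,0.02,-0.9,0.018,-0.026,0.103,0.036,-1.03,0.018,-0.026,0.103,0.036,-1.05,0.018,-0.026,0.103,0.036,-1.05,0.018,-0.026,0.103,0.036,-1.05],
)

```text
clock: 13.95
position: [0.5262, -0.1611, 0.1904]
ee_rot: [0.253, 0.967, -0.0, 0.001]
ft_force: [0.2, 0.2, 0.1]
grip_width: 0.21
```

Run:
```python
from h import *
rel([.5243,-.164,.19],61)
snap('wrist','w11')
```

```text
shift [ 0.0002 -0.0035  0.0004] twist -0.006152880138102254 cur az 60.6 pos [ 0.5262 -0.1611  0.1904] t 13.95
```

View pics/w11.png

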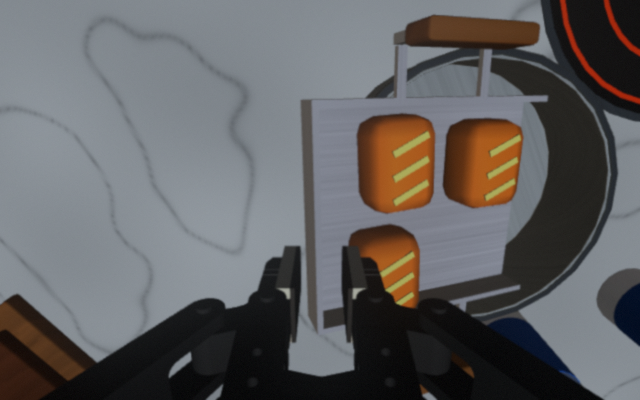

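Run:
```python
from h import *
im,d,c=load('w11'); P=cloud(c,d)
for r in (110,150,200,240): 
    print(r,[(u,*P[r,u].round(3)) for u in range(298,324,3)])
cv2.imwrite('pics/w11z.png',cv2.resize(im[90:340,270:470],None,fx=3,fy=2.4)[:,:,::-1])
```

```text
110 [(298, np.float64(0.468), np.float64(-0.151), np.float64(0.001)), (301, np.float64(0.467), np.float64(-0.142), np.float64(0.096)), (304, np.float64(0.467), np.float64(-0.14), np.float64(0.101)), (307, np.float64(0.468), np.float64(-0.138), np.float64(0.108)), (310, np.float64(0.469), np.float64(-0.136), np.float64(0.114)), (313, np.float64(0.469), np.float64(-0.135), np.float64(0.114)), (316, np.float64(0.47), np.float64(-0.133), np.float64(0.115)), (319, np.float64(0.472), np.float64(-0.132), np.float64(0.094)), (322, np.float64(0.473), np.float64(-0.131), np.float64(0.092))]
150 [(298, np.float64(0.498), np.float64(-0.169), np.float64(0.0)), (301, np.float64(0.5), np.float64(-0.167), np.float64(0.0)), (304, np.float64(0.488), np.float64(-0.152), np.float64(0.098)), (307, np.float64(0.488), np.float64(-0.15), np.float64(0.105)), (310, np.float64(0.488), np.float64(-0.147), np.float64(0.111)), (313, np.float64(0.489), np.float64(-0.145), np.float64(0.115)), (316, np.float64(0.489), np.float64(-0.144), np.float64(0.115)), (319, np.float64(0.493), np.float64(-0.144), np.float64(0.0
[... 542 characters left out ...]
4(0.516), np.float64(-0.157), np.float64(0.115)), (322, np.float64(0.523), np.float64(-0.159), np.float64(0.094))]
240 [(298, np.float64(0.573), np.float64(-0.213), np.float64(0.001)), (301, np.float64(0.574), np.float64(-0.21), np.float64(0.003)), (304, np.float64(0.576), np.float64(-0.208), np.float64(-0.0)), (307, np.float64(0.54), np.float64(-0.18), np.float64(0.102)), (310, np.float64(0.539), np.float64(-0.177), np.float64(0.106)), (313, np.float64(0.537), np.float64(-0.173), np.float64(0.114)), (316, np.float64(0.537), np.float64(-0.171), np.float64(0.118)), (319, np.float64(0.538), np.float64(-0.169), np.float64(0.117)), (322, np.float64(0.547), np.float64(-0.172), np.float64(0.095))]
```

View pics/w11z.png

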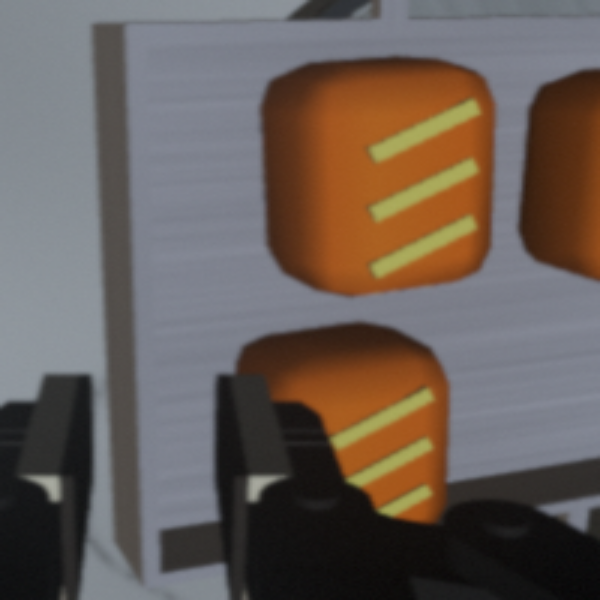

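jog_arm(
  steps=[0.014,0,-0.0035,0.0,0,0.014,0,-0.0035,0.02,0,0.014,0,-0.0035,0.04,0,0.014,0,-0.0035,0.05,0,0.014,0,-0.0035,0.057,0,0.014,0,-0.0035,0.063,0,0.014,0,-0.0035,0.063,0,0.008,0,-0.0035,0.063,0,0.0,0,-0.0035,0.063,0,0.0,0,-0.0035,0.063,0],
  grip_force=20,
)

```text
clock: 15.0
position: [0.5241, -0.1643, 0.1267]
ee_rot: [0.252, 0.968, -0.0, 0.0]
ft_force: [-0.0, 0.1, 0.0]
grip_width: 0.049
```

Run:
```python
from h import *
look('12'); snap('wrist','w12')
```

```text
[-0.01  0.07  0.03] [-0.05 -0.03  0.04] [ 0.5241 -0.1643  0.1267] 0.049319756001880675 15.0
```

View pics/w12.png

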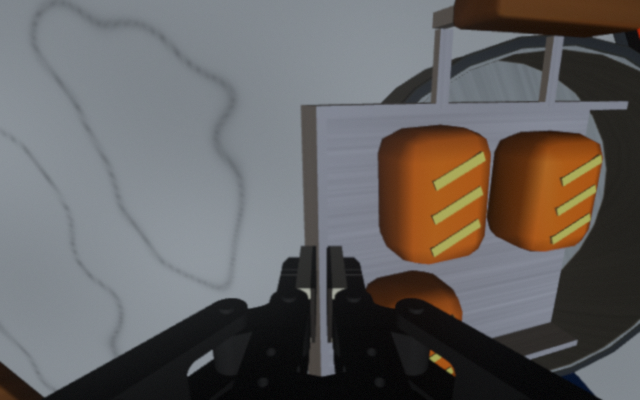

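View pics/l12.png

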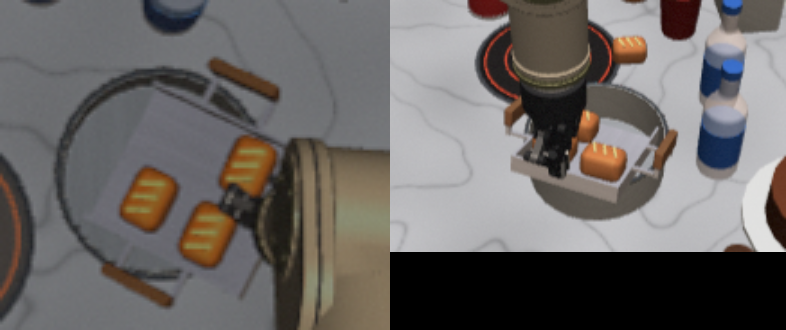

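jog_arm(
  steps=[0.0,0,0.001,-0.003,0,0.0,0,0.002,-0.006,0,0.0,0,0.004,-0.009,0,0.0,0,0.005,-0.012,0,0.0,0,0.006,-0.015,0,0.0,0,0.007,-0.017,0,0.0,0,0.008,-0.018,0,0.0,0,0.008,-0.018,0,0.0,0,0.008,-0.018,0,0.0,0,0.008,-0.018,0],
)

```text
clock: 16.15
position: [0.5277, -0.1573, 0.1442]
ee_rot: [0.252, 0.968, -0.0, -0.0]
ft_force: [-0.3, 0.1, -4.0]
grip_width: 0.046
```

Run:
```python
from h import *
look('13'); im,d,c=load('t13'); plane(c,d,im,(335,355),(180,200),60)
```

```text
[-0.29  0.11 -3.96] [-0.22  0.13  0.01] [ 0.5277 -0.1573  0.1442] 0.045955690804881905 16.15
tilt y -27.22568394844191 x -0.1930236423359572 mean z [ 0.62799145 -0.0732222   0.0540489 ] 149 res 0.0014523873219349434
```

View pics/l13.png

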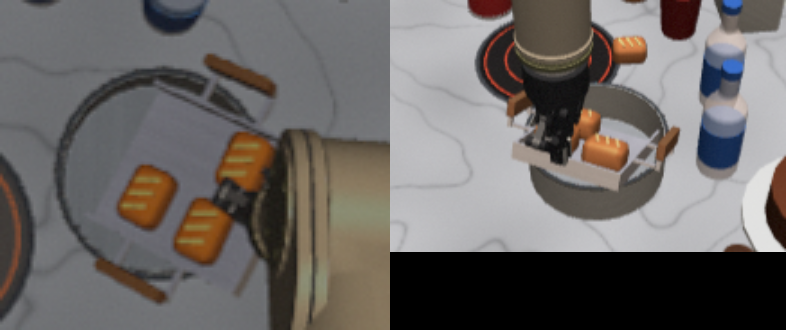

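jog_arm(
  steps=[0.0,0,0.003,-0.005,0,0.0,0,0.006,-0.009,0,0.0,0,0.009,-0.013,0,0.0,0,0.012,-0.017,0,0.0,0,0.016,-0.021,0,0.0,0,0.019,-0.025,0,0.0,0,0.023,-0.029,0,0.0,0,0.026,-0.033,0,0.0,0,0.026,-0.033,0,0.0,0,0.026,-0.033,0],
)

```text
clock: 17.25
position: [0.5405, -0.1345, 0.1773]
ee_rot: [0.252, 0.968, -0.0, -0.0]
ft_force: [-1.4, 0.3, -3.3]
grip_width: 0.049
```

Run:
```python
from h import *
look('14'); im,d,c=load('t14'); plane(c,d,im,(335,355),(180,200),60)
```

```text
[-1.35  0.26 -3.29] [-0.38  0.54  0.02] [ 0.5405 -0.1345  0.1773] 0.049180175722650446 17.25
tilt y -38.605380198971204 x 0.8705514369458451 mean z [ 0.6295564  -0.06524144  0.06358949] 120 res 0.0014773746627390963
```

View pics/l14.png

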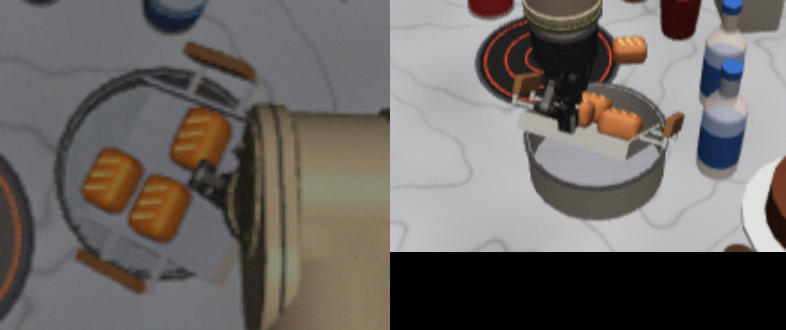

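jog_arm(
  steps=[0.0,0,0,0,0,0.0,0,0,0,0,0.0,0,0,0,0,0.0,0,0.002,-0.004,0,0.0,0,0.004,-0.008,0,0.0,0,0.006,-0.012,0,0.0,0,0.008,-0.016,0,0.0,0,0.008,-0.016,0,0.0,0,0.008,-0.016,0,0.0,0,0.008,-0.016,0],
)

```text
clock: 18.35
position: [0.5443, -0.1277, 0.1932]
ee_rot: [0.252, 0.968, -0.0, -0.0]
ft_force: [-0.2, -0.7, -2.6]
grip_width: 0.05
```

Run:
```python
from h import *
look('15'); im,d,c=load('t15'); plane(c,d,im,(335,355),(175,195),60)
```

```text
[-0.23 -0.71 -2.58] [-0.3   0.28 -0.01] [ 0.5443 -0.1277  0.1932] 0.04950172519053454 18.35
tilt y -38.60694840518759 x 2.3221727536482595 mean z [ 0.63476718 -0.08475173  0.08076627] 94 res 0.002471451367197383
```

View pics/l15.png

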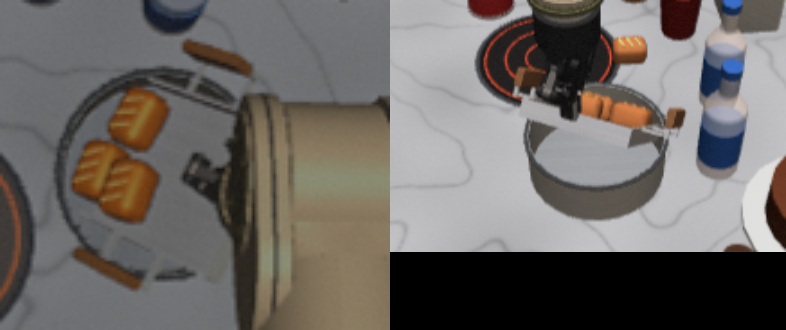

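jog_arm(
  steps=[0.0,0,0,-0.003,0,0.0,0,0,-0.008,0,0.0,0,0,-0.014,0,0.0,0,0,-0.02,0,0.0,0,0,-0.025,0,0.0,0,0,-0.028,0,0.0,0,0,-0.028,0,0.0,0,0,-0.028,0,0.0,0,0,-0.028,0,0.0,0,0,-0.028,0],
)

```text
clock: 19.45
position: [0.5443, -0.1276, 0.2212]
ee_rot: [0.252, 0.968, -0.0, -0.0]
ft_force: [-0.6, -0.8, -1.6]
grip_width: 0.052
```

Run:
```python
from h import *
look('16'); im,d,c=load('t16'); plane(c,d,im,(340,360),(190,205),60)
```

```text
[-0.62 -0.79 -1.6 ] [-0.33  0.08  0.  ] [ 0.5443 -0.1276  0.2212] 0.051836685702223 19.45
tilt y -42.180252963955255 x 1.649878369814468 mean z [ 0.60764405 -0.0792214   0.11491707] 111 res 0.001020295713357433
```

View pics/l16.png

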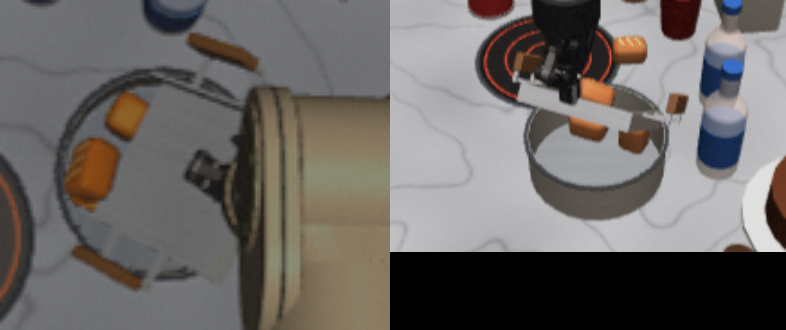

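jog_arm(
  steps=[0.0,0,-0.003,-0.003,0,0.0,0,-0.008,-0.008,0,0.0,0,-0.014,-0.014,0,0.0,0,-0.02,-0.022,0,0.0,0,-0.027,-0.03,0,0.0,0,-0.035,-0.038,0,0.0,0,-0.043,-0.046,0,0.0,0,-0.05,-0.052,0,0.0,0,-0.056,-0.056,0,0.0,0,-0.06,-0.06,0],
)

```text
clock: 20.55
position: [0.5148, -0.1807, 0.2816]
ee_rot: [0.252, 0.968, -0.0, -0.0]
ft_force: [0.4, 0.1, -2.0]
grip_width: 0.048
```

Run:
```python
from h import *
look('17'); im,d,c=load('t17')
```

```text
[ 0.39  0.14 -1.96] [-0.15  0.11  0.03] [ 0.5148 -0.1807  0.2816] 0.04842550149415728 20.55
```

View pics/l17.png

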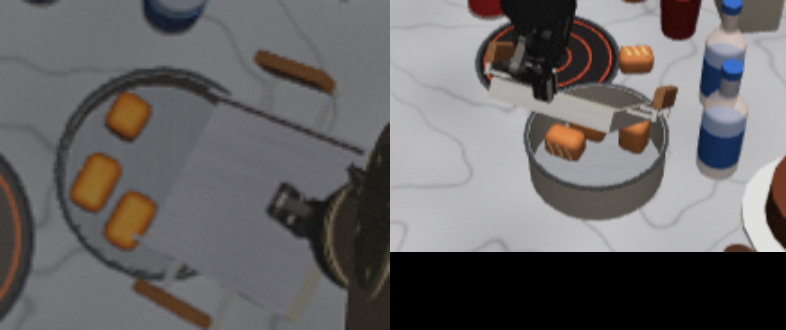

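Run:
```python
from h import *
im,d,c=load('t17'); plane(c,d,im,(350,380),(190,220),60); print(manip.get_obs()['joint_pos'].round(2))
P=cloud(c,d); print('board',P[237,482],P[210,474],P[180,474])
# final grip with lip at final: center (.49,-.30), touchdown ahead
y=np.array([np.cos(np.radians(100)),np.sin(np.radians(100))]); g=np.array([.49,-.30])-.083*y; print(g, g+.05*y)
rel([*(g+.05*y),.2816],100)
```

```text
tilt y -40.395048251802805 x 2.347614249077926 mean z [ 0.57590264 -0.11851274  0.1756234 ] 337 res 0.001201800106420542
[ 0.72  0.18 -0.53  1.6   0.09  1.39  1.24]
board [ 0.49950455 -0.20783718  0.65681977] [ 0.53586149 -0.20243597  0.64793173] [ 0.66375703 -0.47677676  0.0182262 ]
[ 0.5044128  -0.38173904] [ 0.49573039 -0.33249866]
shift [-0.0572 -0.142   0.0002] twist -0.6842713416006228 cur az 60.8 pos [ 0.515  -0.1806  0.2818] t 20.65
```

jog_arm(
  steps=[0.0,-0.006,-0.015,0,-0.05,0.0,-0.015,-0.035,0,-0.14,0.0,-0.025,-0.06,0,-0.25,0.0,-0.035,-0.085,0,-0.37,0.0,-0.045,-0.11,0,-0.48,0.0,-0.052,-0.128,0.005,-0.58,0.0,-0.056,-0.138,0.02,-0.65,0.0,-0.057,-0.142,0.045,-0.685,0.0,-0.057,-0.142,0.075,-0.685,0.0,-0.057,-0.142,0.1,-0.685],
)

```text
clock: 21.65
position: [0.4955, -0.3314, 0.1795]
ee_rot: [-0.088, 0.996, 0.0, -0.0]
ft_force: [-0.8, -1.0, -2.3]
grip_width: 0.05
```

Run:
```python
from h import *
look('18',(150,290,330,480),3,(150,390,200,420))
```

```text
[-0.82 -0.96 -2.35] [-0.11  0.05  0.01] [ 0.4955 -0.3314  0.1795] 0.04975891629422407 21.65
```

View pics/l18.png

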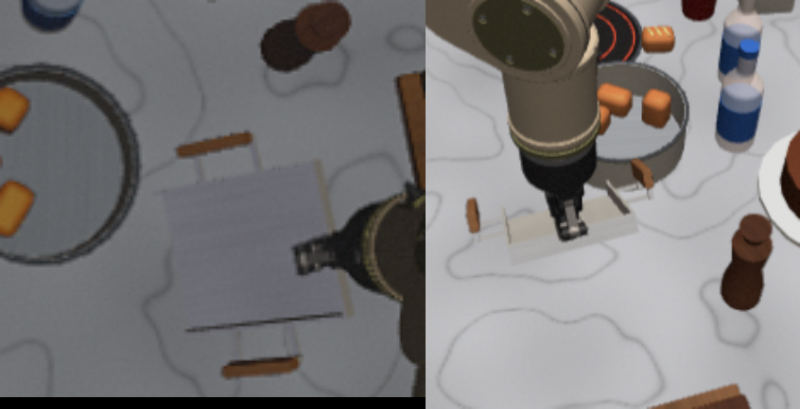

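jog_arm(
  steps=[0.0,0,0,0.012,0,0.0,0,0,0.024,0,0.0,0,0,0.034,0,0.0,0,0,0.04,0,0.0,0,-0.003,0.046,0,0.0,0,-0.008,0.053,0,0.0,0,-0.013,0.06,0,0.0,0,-0.018,0.068,0,0.0,0,-0.022,0.075,0,0.0,0,-0.022,0.075,0],
)

```text
clock: 22.75
position: [0.499, -0.354, 0.105]
ee_rot: [-0.087, 0.996, 0.0, -0.001]
ft_force: [0.0, -0.5, -0.9]
grip_width: 0.048
```

Run:
```python
from h import *
look('19',(150,290,330,480),3,(150,390,200,420)); im,d,c=load('t19'); plane(c,d,im,(395,420),(215,250),100)
```

```text
[ 0.03 -0.51 -0.86] [-0.09  0.05 -0.06] [ 0.499 -0.354  0.105] 0.047651241522828916 22.75
tilt y -24.46737124045559 x 0.17615071181787917 mean z [ 0.50587497 -0.25701902  0.02792386] 327 res 0.001140702300933917
```

View pics/l19.png

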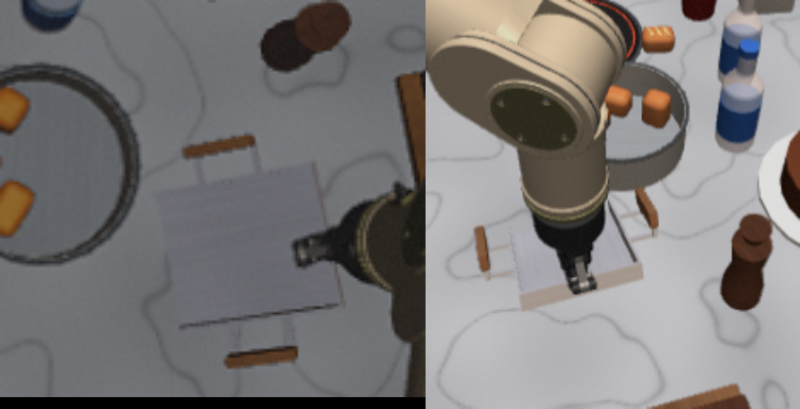

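Tilt is 24.5° with the lip on the counter; I continue to flat.

jog_arm(
  steps=[0.0,0,-0.003,0.01,0,0.0,0,-0.006,0.02,0,0.0,0,-0.009,0.03,0,0.0,0,-0.011,0.04,0,0.0,0,-0.013,0.05,0,0.0,0,-0.014,0.058,0,0.0,0,-0.015,0.064,0,0.0,0,-0.015,0.067,0,0.0,0,-0.015,0.069,0,0.0,0,-0.015,0.069,0],
)

```text
clock: 23.85
position: [0.5024, -0.3681, 0.0375]
ee_rot: [-0.088, 0.996, -0.0, 0.0]
ft_force: [-0.3, -1.0, -1.1]
grip_width: 0.035
```

Run:
```python
from h import *
look('20',(150,290,330,480),3,(150,390,200,420)); im,d,c=load('t20'); plane(c,d,im,(395,420),(215,250),100)
```

```text
[-0.27 -1.03 -1.1 ] [-0.06  0.11 -0.02] [ 0.5024 -0.3681  0.0375] 0.03539021143331603 23.85
tilt y 0.7605582976283444 x 0.026192627345677278 mean z [ 0.5070857  -0.26324313  0.00375694] 328 res 0.0010808874285055219
```

jog_arm(
  steps=[0.0,0,0,0.001,0,0.0,0,0,0.002,0,0.01,0,0,0.002,0,0.02,0,0,0.002,0,0.025,0,0,0.002,0,0.025,0,0,-0.01,0,0.025,0,0,-0.05,0,0.03,0,0,-0.1,0,0.05,0,0,-0.15,0,0.07,0,0,-0.2,0],
)

```text
clock: 24.95
position: [0.5021, -0.3678, 0.2404]
ee_rot: [-0.088, 0.996, -0.0, 0.0]
ft_force: [0.9, -1.4, 1.2]
grip_width: 0.682
```

Run:
```python
from h import *
look('21',(110,290,200,480),3,(100,390,200,420)); im,d,c=load('t21'); P=cloud(c,d)
hsv=cv2.cvtColor(im,cv2.COLOR_RGB2HSV); H,S,V=[hsv[...,i].astype(int) for i in range(3)]
m=((H<22)&(H>5)&(S>140)&(V>120)).astype(np.uint8)
n,l,s,ce=cv2.connectedComponentsWithStats(m)
for i in range(1,n):
    if s[i,4]>60:
        q=P[l==i]; a=cv2.minAreaRect(np.argwhere(l==i)[:,::-1].astype(np.float32)); print(s[i,4],ce[i].round(1),np.nanmedian(q,0).round(3),np.nanpercentile(q[:,2],98).round(3),'on .038',onplane(c,[a[0]],.036).round(4),a)
```

```text
[ 0.93 -1.36  1.18] [-0.07 -0.    0.01] [ 0.5021 -0.3678  0.2404] 0.6815422439181399 24.95
123 [273.  179.6] [0.669 0.143 0.037] 0.042 on .038 [[0.6667 0.1442 0.036 ]] ((272.5, 180.0), (16.0, 11.0), 90.0)
106 [332.5 187.4] [ 0.639 -0.034  0.061] 0.065 on .038 [[ 0.6418 -0.037   0.036 ]] ((332.7000427246094, 187.6000213623047), (9.838699340820312, 11.180339813232422), 26.56505012512207)
157 [321.5 210. ] [ 0.574 -0.001  0.045] 0.05 on .038 [[ 0.5748 -0.0026  0.036 ]] ((321.5000305175781, 210.00003051757812), (9.838698387145996, 16.54690170288086), 26.56505012512207)
162 [333.  222.8] [ 0.536 -0.036  0.045] 0.05 on .038 [[ 0.5362 -0.0358  0.036 ]] ((332.76922607421875, 222.8461456298828), (9.984603881835938, 16.641006469726562), 33.690067291259766)
```

View pics/l21.png

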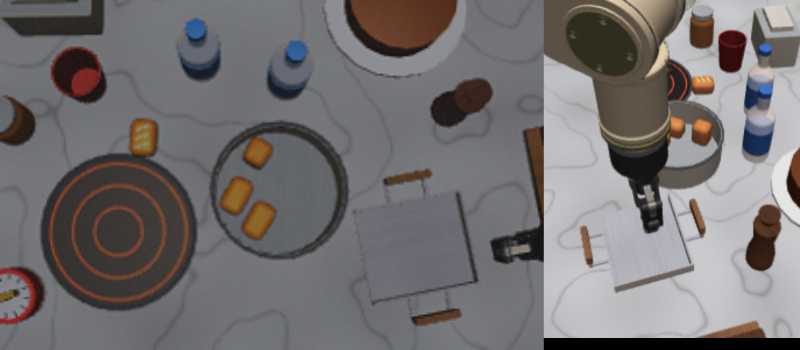

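Run:
```python
from h import *
rel([.667,.1435,.21],90)
```

```text
shift [-0.2491  0.4768  0.0342] twist 0.1763166868567445 cur az 100.1 pos [ 0.505  -0.3693  0.2464] t 25.05
```

jog_arm(
  steps=[0.07,-0.018,0.035,0,0.02,0.07,-0.04,0.077,0,0.04,0.07,-0.063,0.12,0,0.06,0.07,-0.087,0.166,0,0.08,0.07,-0.11,0.211,0,0.1,0.07,-0.133,0.256,0,0.12,0.07,-0.157,0.3,0,0.14,0.07,-0.18,0.345,0,0.16,0.07,-0.204,0.39,0,0.176,0.07,-0.226,0.433,0.01,0.176],
)

```text
clock: 26.05
position: [0.6487, 0.0963, 0.2299]
ee_rot: [0.0, 1.0, 0.0, 0.001]
ft_force: [0.7, -0.6, -0.4]
grip_width: 0.822
```

jog_arm(
  steps=[0.07,-0.019,0.036,0.01,0,0.07,-0.023,0.044,0.024,0,0.07,-0.023,0.044,0.024,0,0.07,-0.023,0.044,0.024,0,0.07,-0.023,0.044,0.024,0,0.07,-0.023,0.044,0.024,0,0.07,-0.023,0.044,0.024,0,0.07,-0.023,0.044,0.024,0,0.07,-0.023,0.044,0.024,0,0.07,-0.023,0.044,0.024,0],
)

```text
clock: 27.05
position: [0.6707, 0.138, 0.2041]
ee_rot: [-0.0, 1.0, -0.0, 0.0]
ft_force: [-0.1, -0.7, -0.5]
grip_width: 0.818
```

Run:
```python
from h import *
o=manip.get_obs(); print(o['joint_pos'].round(2)); im,d,c=snap('wrist','w22'); P=cloud(c,d)
hsv=cv2.cvtColor(im,cv2.COLOR_RGB2HSV); H,S,V=[hsv[...,i].astype(int) for i in range(3)]
m=((H<25)&(H>5)&(S>140)&(V>90)).astype(np.uint8); n,l,s,ce=cv2.connectedComponentsWithStats(m)
for i in range(1,n):
    if s[i,4]>300:
        q=P[l==i]; t=q[q[:,2]>.03]; 
        g=np.cov(t[:,:2].T); ev,v=np.linalg.eigh(g); print(s[i],np.nanmedian(t,0),(t.max(0)+t.min(0))/2,np.sqrt(12*ev),'long az',np.degrees(np.arctan2(v[1,1],v[0,1])))
        rel([*((t.max(0)+t.min(0))/2)[:2],.1],90,o)
```

```text
[ 0.15  0.57 -0.63  1.31  0.33  1.37  1.1 ]
[  57    0   60   50 2195] [ 0.54687382 -0.03659561  0.04509565] [ 0.54956009 -0.03773671  0.04255169] [0.02812387 0.03841084] long az 115.27459091304772
shift [ 0.1212 -0.1758  0.1041] twist 0.0001289946716835465 cur az 90.0 pos [0.6707 0.138  0.2041] t 27.05
  avg = a.mean(axis, **keepdims_kw)
  ret = um.true_divide(
<stdin>:8: RuntimeWarning: Degrees of freedom <= 0 for slice
  c *= np.true_divide(1, fact)
  c *= np.true_divide(1, fact)
  return np.nanmean(a, axis, out=out, keepdims=keepdims)
Traceback (most recent call last):
ValueError: zero-size array to reduction operation maximum which has no identity
```

View pics/w22.png

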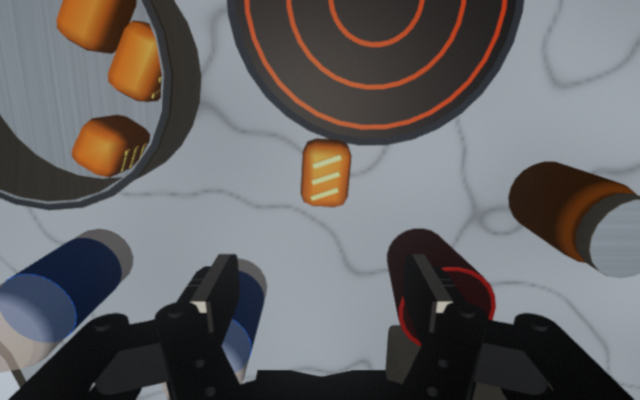

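Run:
```python
from h import *
im,d,c=load('w22'); P=cloud(c,d)
q=P[135:212,295:357].reshape(-1,3); t=q[q[:,2]>.02]
g=np.cov(t[:,:2].T); ev,v=np.linalg.eigh(g); ce=(t.max(0)+t.min(0))/2; print(len(t),ce,t.max(0)-t.min(0),'long az',np.degrees(np.arctan2(v[1,1],v[0,1])))
rel([ce[0],ce[1],.1],90)
```

```text
3006 [0.66915422 0.1408317  0.03059245] [0.05931253 0.04351596 0.02114909] long az 176.2652233496309
shift [0.0016 0.0028 0.104 ] twist 0.00019887970059986795 cur az 90.0 pos [0.6707 0.1381 0.204 ] t 27.1
```

jog_arm(
  steps=[0.07,0.0016,0.003,0.03,0.07,0.07,0.0016,0.003,0.07,0.07,0.07,0.0016,0.003,0.11,0.07,0.07,0.0016,0.003,0.145,0.07,0.07,0.0016,0.003,0.17,0.07,0.07,0.0016,0.003,0.182,0.07,0.07,0.0016,0.003,0.182,0.07,0.05,0.0016,0.003,0.182,0.07,0.03,0.0016,0.003,0.182,0.07,0.03,0.0016,0.003,0.182,0.07],
  grip_force=30,
)

```text
clock: 28.1
position: [0.6703, 0.1415, 0.0241]
ee_rot: [0.035, 0.999, 0.0, 0.002]
ft_force: [-0.4, -0.1, 5.1]
grip_width: 0.488
```

jog_arm(
  steps=[0.03,0,0,0,0,0.03,0,0,0,0,0.03,0,0,-0.02,0,0.03,0,0,-0.06,0,0.03,0,0,-0.1,0,0.03,0,0,-0.14,0,0.03,0,0,-0.16,0,0.03,0,0,-0.16,0,0.03,0,0,-0.16,0,0.03,0,0,-0.16,0],
)

```text
clock: 29.1
position: [0.6685, 0.1408, 0.1806]
ee_rot: [0.035, 0.999, -0.0, -0.001]
ft_force: [-0.7, -0.2, -0.4]
grip_width: 0.485
```

Run:
```python
from h import *
look('23',(110,290,200,480),3,(100,390,200,420)); im,d,c=load('t23'); P=cloud(c,d)
z=P[...,2]; q=P[140:260,295:395].reshape(-1,3); q=q[(q[:,2]>.068)&(q[:,2]<.08)]
A=np.c_[2*q[:,:2],np.ones(len(q))]; s=np.linalg.lstsq(A,(q[:,:2]**2).sum(1),rcond=None)[0]; print('basket',s[:2],np.sqrt(s[2]+s[:2]@s[:2]),len(q))
```

```text
[-0.72 -0.19 -0.37] [-0.01 -0.03  0.01] [0.6685 0.1408 0.1806] 0.4852637144970029 29.1
basket [ 0.63170586 -0.09163934] 0.12277494657657873 618
```

View pics/l23.png

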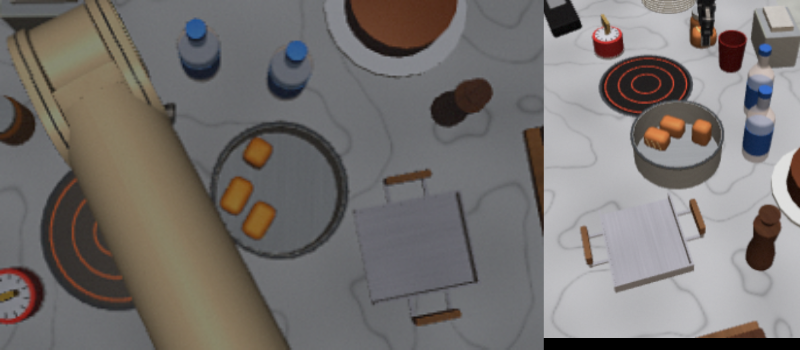

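Run:
```python
from h import *
rel([.605,-.09,.18],90)
```

```text
shift [ 0.0473 -0.2347  0.0008] twist -0.06974825807188657 cur az 86.0 pos [0.6686 0.1408 0.1805] t 29.2
```

jog_arm(
  steps=[0.03,0.02,-0.02,0,0,0.03,0.04,-0.055,0,-0.02,0.03,0.047,-0.095,0,-0.05,0.03,0.047,-0.135,0,-0.07,0.03,0.047,-0.175,0,-0.07,0.03,0.047,-0.21,0,-0.07,0.03,0.047,-0.23,0,-0.07,0.03,0.047,-0.235,0.0,-0.07,0.03,0.047,-0.235,0.02,-0.07,0.03,0.047,-0.235,0.05,-0.07],
)

```text
clock: 30.2
position: [0.6069, -0.0888, 0.1327]
ee_rot: [-0.0, 1.0, 0.0, 0.002]
ft_force: [1.0, 0.2, -0.1]
grip_width: 0.488
```

Run:
```python
from h import *
o=manip.get_obs(); rel([.605,-.09,.04],90)
im,d,c=snap('wrist','w24')
look('24',(110,290,200,480),3,(140,280,200,420))
```

```text
shift [ 0.0022 -0.0012  0.0927] twist 0.0009892505480871875 cur az 90.1 pos [ 0.6069 -0.0888  0.1327] t 30.2
[-2.66  0.6  -5.87] [ 0.04  0.22 -0.03] [ 0.6037 -0.0885  0.1263] 0.48829323264734276 30.25
```

View pics/w24.png

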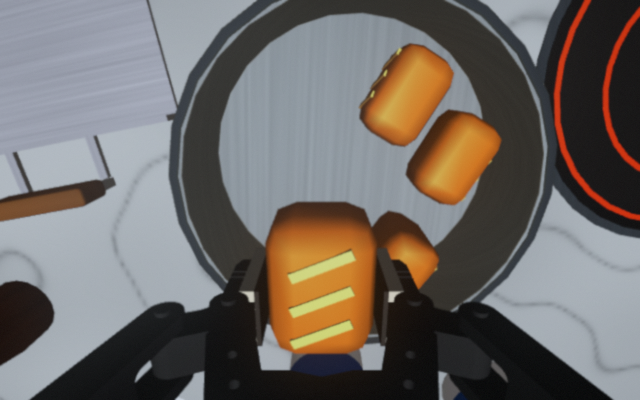

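View pics/l24.png

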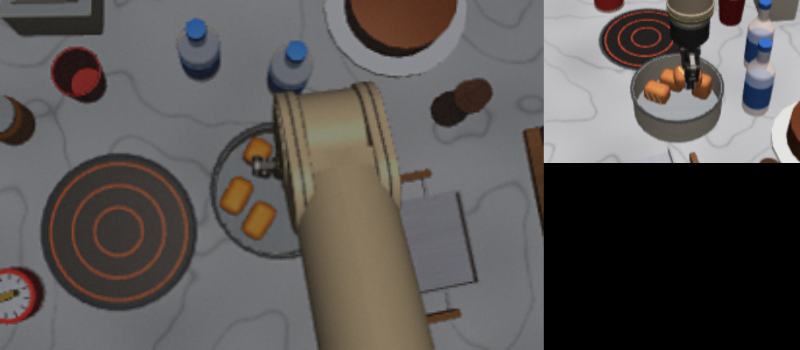

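jog_arm(
  steps=[0.03,0.015,-0.004,0,0,0.03,0.03,-0.008,0.01,0,0.03,0.03,-0.008,0.03,0,0.03,0.03,-0.008,0.055,0,0.03,0.03,-0.008,0.075,0,0.03,0.03,-0.008,0.088,0,0.03,0.03,-0.008,0.089,0,0.045,0.03,-0.008,0.089,0,0.056,0.03,-0.008,0.089,0,0.056,0.03,-0.008,0.089,0],
)

```text
clock: 31.35
position: [0.5766, -0.0981, 0.0442]
ee_rot: [-0.0, 1.0, -0.0, 0.001]
ft_force: [0.1, -0.8, 0.6]
grip_width: 0.656
```

jog_arm(
  steps=[0.056,0,0,0,0,0.056,0,0,-0.01,0,0.056,0,0,-0.04,0,0.056,0,0,-0.08,0,0.056,0,0,-0.12,0,0.056,0,0,-0.15,0,0.05,0.05,-0.03,-0.15,0,0.04,0.1,-0.05,-0.15,0,0.03,0.12,-0.08,-0.15,0,0.03,0.12,-0.08,-0.15,0],
)

```text
clock: 32.35
position: [0.4519, -0.1831, 0.1938]
ee_rot: [0.004, 1.0, -0.002, -0.001]
ft_force: [-0.4, 0.4, 1.5]
grip_width: 0.351
```

Run:
```python
from h import *
look('25',(110,290,200,480),3,(100,280,200,420))
im,d,c=load('t25'); cv2.imwrite('pics/t25z.png',cv2.convertScaleAbs(cv2.resize(im[155:255,295:415],None,fx=6,fy=6,interpolation=cv2.INTER_CUBIC)[:,:,::-1],alpha=1.7))
```

```text
[-0.45  0.45  1.46] [ 0.01 -0.03  0.01] [ 0.4519 -0.1831  0.1938] 0.3505191927106985 32.35
```

View pics/t25z.png

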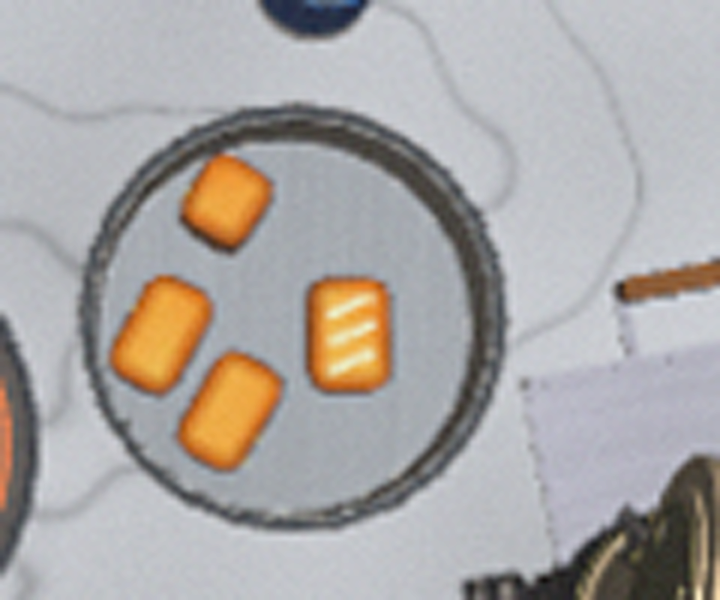

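View pics/l25.png

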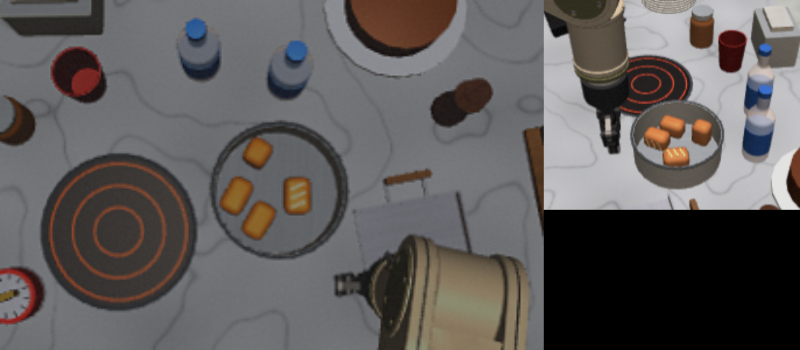

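```bash
cat >> h.py <<'E'
def circ(q):
    A=np.c_[2*q[:,:2],np.ones(len(q))]; s=np.linalg.lstsq(A,(q[:,:2]**2).sum(1),rcond=None)[0]; r=np.sqrt(s[2]+s[:2]@s[:2])
    return s[:2],r,np.std(np.hypot(*(q[:,:2]-s[:2]).T)-r)
def warm(tag):
    im,d,c=load(tag); hsv=cv2.cvtColor(im,cv2.COLOR_RGB2HSV); H,S,V=[hsv[...,i].astype(int) for i in range(3)]
    m=(H<15)&(S>110)&(V>60); uv=np.argwhere(m)[:,::-1]; q=onplane(c,uv,0)[:,:2]
    ce=np.array([.523,.2])
    for _ in range(5):
        r=np.hypot(*(q-ce).T)
        rs=[]
        for lo,hi in ((.03,.05),(.065,.085),(.1,.122)):
            k=(r>lo)&(r<hi)
            if k.sum()>20: rs.append(circ(q[k]))
        ce=np.mean([a[0] for a in rs],0)
    return ce,[(a[0].round(4),a[1].round(4),a[2].round(4)) for a in rs]
E
python3 - <<'E'
from h import *
print(warm('t25'),warm('top0'))
im,d,c=load('t25'); print(onplane(c,[(295+291.5/6,155+316/6)],.075))
P=cloud(c,d); 
# rim: depth-high pixels at basket
g=cv2.cvtColor(im,cv2.COLOR_RGB2GRAY)
q=P.reshape(-1,3); k=(np.abs(q[:,2]-.075)<.006)&(np.hypot(q[:,0]-.589,q[:,1]+.066)>.088)&(np.hypot(q[:,0]-.589,q[:,1]+.066)<.112); print(circ(q[k]),k.sum())
E
```

```text
(array([0.521052  , 0.18518189]), [(array([0.5211, 0.1852]), np.float64(0.0379), np.float64(0.0018)), (array([0.521 , 0.1852]), np.float64(0.0729), np.float64(0.0017)), (array([0.521 , 0.1852]), np.float64(0.1079), np.float64(0.0018))]) (array([0.5213097 , 0.18518269]), [(array([0.5211, 0.1853]), np.float64(0.038), np.float64(0.0017)), (array([0.521 , 0.1852]), np.float64(0.0729), np.float64(0.0017)), (array([0.5219, 0.1851]), np.float64(0.1084), np.float64(0.0026))])
[[ 0.57855997 -0.06592721  0.075     ]]
(array([ 0.57948124, -0.06555142]), np.float64(0.09868834691890643), np.float64(0.0022490354762471766)) 519
```

Run:
```python
from h import *
im,d,c=load('w24'); P=cloud(c,d); q=P.reshape(-1,3)
k=(np.abs(q[:,2]-.075)<.004)&(np.abs(np.hypot(q[:,0]-.58,q[:,1]+.066)-.098)<.012); q=q[k]; ce,r,s=circ(q); print(ce,r,s,k.sum())
for nm,ce in (('fit',ce),('top',np.array([.5795,-.0656]))):
    a=np.degrees(np.arctan2(q[:,1]-ce[1],q[:,0]-ce[0])); rr=np.hypot(*(q[:,:2]-ce).T)
    print(nm,[(b*5,round(float(np.percentile(rr[((a%30)//5)==b],95)),4),round(float(np.percentile(rr[((a%30)//5)==b],5)),4),int((((a%30)//5)==b).sum())) for b in range(6)])
    print([(int(b),round(float(np.percentile(rr[np.abs((a-b+180)%360-180)<2.5],95)),4)) for b in range(-180,180,10) if (np.abs((a-b+180)%360-180)<2.5).sum()>8])
rel([.58-.05,-.066-.05,.15],-135)
```

```text
[ 0.58134451 -0.06764786] 0.09794818979647031 0.0020197111424231726 12145
fit [(0, 0.1014, 0.0952, 2186), (5, 0.1013, 0.0952, 2104), (10, 0.1017, 0.0952, 1858), (15, 0.1013, 0.0953, 1836), (20, 0.1014, 0.0952, 1928), (25, 0.1018, 0.0952, 2233)]
[(-160, 0.0955), (-150, 0.1011), (-140, 0.1017), (-130, 0.1011), (-120, 0.1014), (-110, 0.1015), (-100, 0.1011), (-90, 0.102), (-80, 0.1017), (-70, 0.1012), (-60, 0.1012), (-50, 0.1018), (-30, 0.1017), (10, 0.1008), (40, 0.0972), (50, 0.1011), (60, 0.1018), (70, 0.1017), (80, 0.1014), (90, 0.1019), (100, 0.1014), (110, 0.1014), (120, 0.1015), (130, 0.1015), (140, 0.1015), (150, 0.1016), (160, 0.0954)]
top [(0, 0.1024, 0.0931, 2263), (5, 0.1023, 0.0929, 2082), (10, 0.1023, 0.0929, 1889), (15, 0.102, 0.0932, 1849), (20, 0.1021, 0.0931, 1882), (25, 0.1027, 0.0931, 2180)]
[(-150, 0.1), (-140, 0.1015), (-130, 0.1015), (-120, 0.1024), (-110, 0.1027), (-100, 0.1027), (-90, 0.104), (-80, 0.1039), (-70, 0.1036), (-60, 0.104), (-50, 0.1044), (0, 0.1035), (30, 0.097), (40, 0.098), (50, 0.1007), (60, 0.1008), (70, 0.1003), (80, 0.0995), (90, 0.0996), (100, 0.0993), (110, 0.0987), (120, 0.0988), (130, 0.0988), (140, 0.0988), (150, 0.099), (160, 0.0931)]
shift [-0.0743  0.0631  0.0441] twist 0.7832539294457266 cur az 89.9 pos [ 0.4555 -0.1789  0.1941] t 32.45
```

Run:
```python
from h import *
rel([.5058,-.1294,.14],40)
```

```text
shift [-0.0502  0.0497  0.054 ] twist 0.8705203920454428 cur az 89.9 pos [ 0.4555 -0.1789  0.1941] t 32.45
```

jog_arm(
  steps=[0.026,-0.015,0.015,0,0.15,0.026,-0.03,0.03,0,0.3,0.026,-0.05,0.05,0.01,0.45,0.026,-0.05,0.05,0.03,0.6,0.026,-0.05,0.05,0.054,0.75,0.026,-0.05,0.05,0.054,0.87,0.026,-0.05,0.05,0.054,0.87,0.026,-0.05,0.05,0.054,0.87,0.026,-0.05,0.05,0.054,0.87,0.026,-0.05,0.05,0.054,0.87],
)

```text
clock: 33.45
position: [0.5062, -0.1279, 0.1395]
ee_rot: [0.42, 0.907, 0.0, 0.0]
ft_force: [0.4, 0.3, 0.1]
grip_width: 0.309
```

Run:
```python
from h import *
o=manip.get_obs(); print(o['joint_pos'].round(2)); rel([.5058,-.1294,.04],40); im,d,c=snap('wrist','w26'); P=cloud(c,d); q=P.reshape(-1,3)
k=(np.abs(q[:,2]-.075)<.004)&(np.abs(np.hypot(q[:,0]-.58,q[:,1]+.066)-.098)<.012); q=q[k]; ce,r,s=circ(q); print(ce,r,s,k.sum())
```

```text
[ 0.64  0.24 -0.54  1.84  0.14  1.09  0.75]
shift [-0.0007 -0.0013  0.0995] twist 0.004755090054745002 cur az 40.3 pos [ 0.5062 -0.1279  0.1395] t 33.45
[ 0.58038653 -0.06769962] 0.09826861647939733 0.0020565942506133995 10710
```

View pics/w26.png

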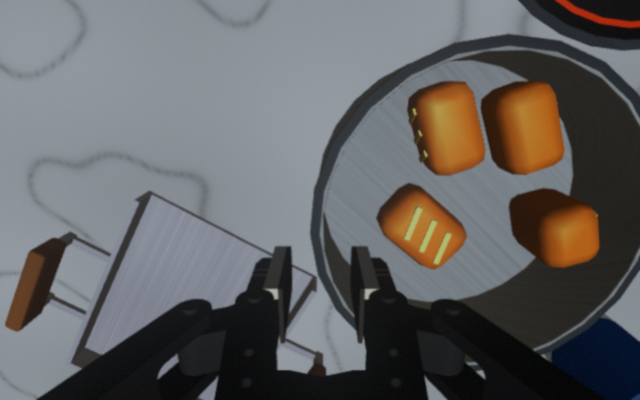

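Run:
```python
from h import *
im,d,c=load('w26'); p=onplane(c,[(315,283),(150,195)],.024); print(p)
o=manip.get_obs(); R=Ro.from_quat(o['ee_rot']).as_matrix(); print((p-o['position'])@R)
```

```text
[[ 0.54730477 -0.18345578  0.024     ]
 [ 0.41259425 -0.20532125  0.024     ]]
[[-0.06881977 -0.0044175   0.1154865 ]
 [ 0.0015068  -0.12137556  0.11539337]]
```

jog_arm(
  steps=[0.026,0,-0.003,0.02,0,0.026,0,-0.003,0.045,0,0.026,0,-0.003,0.065,0,0.026,0,-0.003,0.08,0,0.026,0,-0.003,0.09,0,0.026,0,-0.003,0.098,0,0.026,0,-0.003,0.098,0,0.01,0,-0.003,0.098,0,0.0,0,-0.003,0.098,0,0.0,0,-0.003,0.098,0],
  grip_force=40,
)

```text
clock: 34.5
position: [0.5043, -0.1307, 0.0418]
ee_rot: [0.422, 0.907, -0.0, 0.001]
ft_force: [1.2, -1.4, 0.3]
grip_width: 0.064
```

Run:
```python
from h import *
look('27',(110,290,200,480),3,(100,280,200,420)); o=manip.get_obs()
p=o['position']; rel([p[0]+.521-.5804,p[1]+.1852+.0677,p[2]],None)
```

```text
[ 1.2 -1.4  0.3] [-0.32 -0.31 -0.31] [ 0.5043 -0.1307  0.0418] 0.06378606145671825 34.5
shift [ 0.2317  0.1175 -0.0003] twist None cur az 40.1 pos [ 0.5043 -0.1307  0.0417] t 34.6
```

View pics/l27.png

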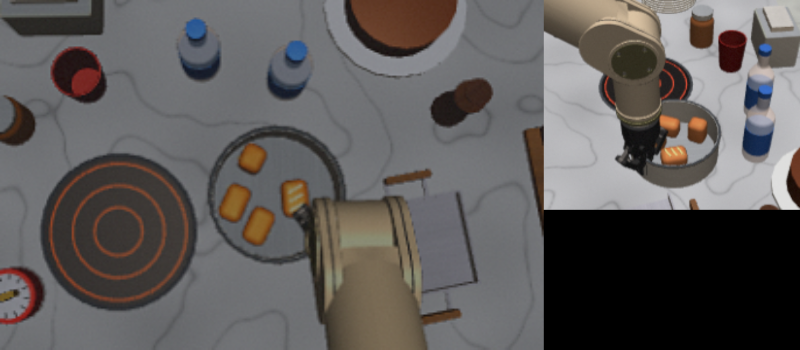

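jog_arm(
  steps=[0.0,0.004,0.002,0,0,0.0,0.012,0.006,0,0,0.0,0.022,0.011,0,0,0.0,0.034,0.017,0,0,0.0,0.046,0.023,0,0,0.0,0.058,0.029,0,0,0.0,0.07,0.035,0,0,0.0,0.08,0.04,0,0,0.0,0.088,0.044,0,0,0.0,0.09,0.045,0,0],
)

```text
clock: 35.6
position: [0.4803, -0.0325, 0.0417]
ee_rot: [0.421, 0.907, -0.0, 0.001]
ft_force: [1.6, -8.5, 4.6]
grip_width: 0.061
```

Run:
```python
from h import *
look('28',(110,290,200,480),3,(100,280,200,420))
```

```text
[ 1.55 -8.53  4.63] [-1.5  -0.31 -0.45] [ 0.4803 -0.0325  0.0417] 0.06051364122805317 35.6
```

View pics/l28.png

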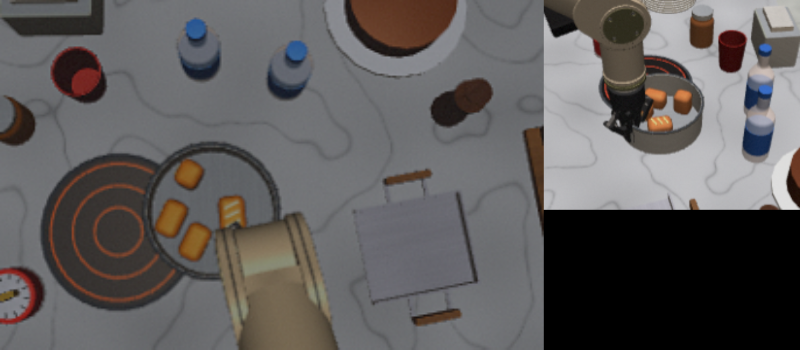

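```bash
cat >> h.py <<'E'
def bask(tag,guess):
    im,d,c=load(tag); q=cloud(c,d).reshape(-1,3); ce=np.array(guess)
    for w in (.016,.012,.009,.009):
        k=(np.abs(q[:,2]-.075)<.005)&(np.abs(np.hypot(*(q[:,:2]-ce).T)-.098)<w); ce,r,s=circ(q[k])
    return ce,r,s,k.sum()
E
python3 - <<'E'
from h import *
for t,g in (('t25',(.58,-.067)),('t27',(.575,-.06)),('t28',(.55,.04))): print(t,bask(t,g))
ce=bask('t28',(.55,.04))[0]; o=manip.get_obs(); p=o['position']; rel([p[0]+.521-ce[0],p[1]+.1852-ce[1],p[2]])
E
```

```text
t25 (array([ 0.57907765, -0.06561681]), np.float64(0.09859252442170861), np.float64(0.0022879822073749827), np.int64(552))
t27 (array([ 0.57254545, -0.06201883]), np.float64(0.09872363661064934), np.float64(0.0022589750243036714), np.int64(462))
t28 (array([0.54896249, 0.03483818]), np.float64(0.09914545136790989), np.float64(0.0021914807123329326), np.int64(446))
shift [ 1.33e-01  7.56e-02 -1.00e-04] twist None cur az 40.1 pos [ 0.4803 -0.0325  0.0417] t 35.7
```

jog_arm(
  steps=[0.0,0.006,0.003,0,0,0.0,0.017,0.009,0,0,0.0,0.031,0.017,0,0,0.0,0.047,0.026,0,0,0.0,0.063,0.036,0,0,0.0,0.079,0.045,0,0,0.0,0.093,0.053,0,0,0.0,0.106,0.061,0,0,0.0,0.116,0.067,0,0,0.0,0.123,0.071,0,0],
)

```text
clock: 36.7
position: [0.4556, 0.1066, 0.0417]
ee_rot: [0.422, 0.907, -0.001, 0.001]
ft_force: [1.6, -9.8, 9.4]
grip_width: 0.061
```

Run:
```python
from h import *
look('29',(110,290,160,400),3,(60,240,200,420))
print(bask('t29',(.523,.175))); ce=bask('t29',(.523,.175))[0]; o=manip.get_obs(); p=o['position']; rel([p[0]+.521-ce[0],p[1]+.1852-ce[1],p[2]])
```

```text
[ 1.62 -9.8   9.37] [-2.01 -0.27 -0.6 ] [0.4556 0.1066 0.0417] 0.061147498829093434 36.7
(array([0.52492925, 0.17334815]), np.float64(0.09930376969970092), np.float64(0.002277874159488041), np.int64(401))
shift [ 0.0116  0.0046 -0.    ] twist None cur az 40.2 pos [0.4553 0.108  0.0417] t 36.8
```

View pics/l29.png

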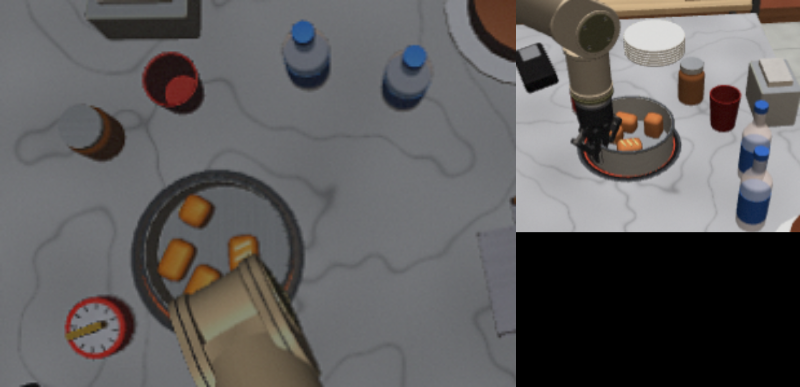

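jog_arm(
  steps=[0.0,0.003,0.001,0,0,0.0,0.006,0.002,0,0,0.0,0.009,0.003,0,0,0.0,0.0105,0.004,0,0,0.0,0.0105,0.004,0,0,0.0,0.0105,0.004,0,0,0.0,0.0105,0.004,0,0,0.0,0.0105,0.004,0,0,0.0,0.0105,0.004,0,0,0.0,0.0105,0.004,0,0],
)

```text
clock: 37.8
position: [0.452, 0.1167, 0.0417]
ee_rot: [0.422, 0.906, -0.001, 0.001]
ft_force: [0.9, -6.3, 8.9]
grip_width: 0.063
```

Run:
```python
from h import *
look('30',(110,290,160,400),3,(60,240,200,420))
print(bask('t30',(.523,.175))); ce=bask('t30',(.523,.175))[0]; o=manip.get_obs(); p=o['position']; rel([p[0]+.521-ce[0],p[1]+.1852-ce[1],p[2]])
im,d,c=snap('wrist','w30'); print(bask('w30',(.523,.18)))
```

```text
[ 0.85 -6.3   8.9 ] [-1.35 -0.25 -0.59] [0.452  0.1167 0.0417] 0.06326310939931103 37.8
(array([0.52145353, 0.18344517]), np.float64(0.0993187366129927), np.float64(0.002234607154725167), np.int64(399))
shift [ 0.0016  0.0008 -0.    ] twist None cur az 40.1 pos [0.452  0.1167 0.0417] t 37.9
(array([0.43975009, 0.12062214]), np.float64(0.020613012215637105), np.float64(0.004925485588438707), np.int64(2353))
```

jog_arm(
  steps=[0.0,0.0016,0.0008,0,0,0.0,0.0016,0.0008,0,0,0.0,0.0016,0.0008,0,0,0.01,0.0016,0.0008,0,0,0.022,0.0016,0.0008,0,0,0.022,0.0016,0.0008,0,0,0.022,0.0016,0.0008,-0.02,0,0.022,0.0016,0.0008,-0.06,0,0.022,0.0016,0.0008,-0.1,0,0.022,0.0016,0.0008,-0.14,0],
)

```text
clock: 38.95
position: [0.4501, 0.1203, 0.1823]
ee_rot: [0.421, 0.907, -0.0, -0.0]
ft_force: [0.6, -0.9, 1.0]
grip_width: 0.258
```

jog_arm(
  steps=[0.022,-0.05,-0.05,0,0,0.022,-0.1,-0.1,0,0,0.022,-0.12,-0.12,0,0,0.022,-0.12,-0.12,0,0,0.022,-0.12,-0.12,0,0,0.022,-0.12,-0.12,0,0,0.022,-0.12,-0.12,0,0,0.022,-0.12,-0.12,0,0,0.022,-0.12,-0.12,0,0,0.022,-0.12,-0.12,0,0],
)

```text
clock: 39.95
position: [0.4364, -0.0487, 0.181]
ee_rot: [0.421, 0.907, -0.0, 0.0]
ft_force: [-0.4, -0.6, 0.5]
grip_width: 0.26
```

Run:
```python
from h import *
look('31',(110,290,160,400),3,(60,240,200,420))
print(bask('t31',(.523,.185)),warm('t31'))
im,d,c=load('t31'); cv2.imwrite('pics/t31z.png',cv2.convertScaleAbs(cv2.resize(im[170:290,180:310],None,fx=5,fy=5,interpolation=cv2.INTER_CUBIC)[:,:,::-1],alpha=1.7))
```

```text
[-0.44 -0.58  0.47] [ 0.03 -0.   -0.06] [ 0.4364 -0.0487  0.181 ] 0.25973858901682273 39.95
(array([0.52183689, 0.18483915]), np.float64(0.09893520810396646), np.float64(0.0023221448615239927), np.int64(570)) (array([0.52199726, 0.1909653 ]), [(array([0.5232, 0.1921]), np.float64(0.0426), np.float64(0.0063)), (array([0.5218, 0.1956]), np.float64(0.0739), np.float64(0.0059)), (array([0.521 , 0.1851]), np.float64(0.1079), np.float64(0.0017))])
```

View pics/t31z.png

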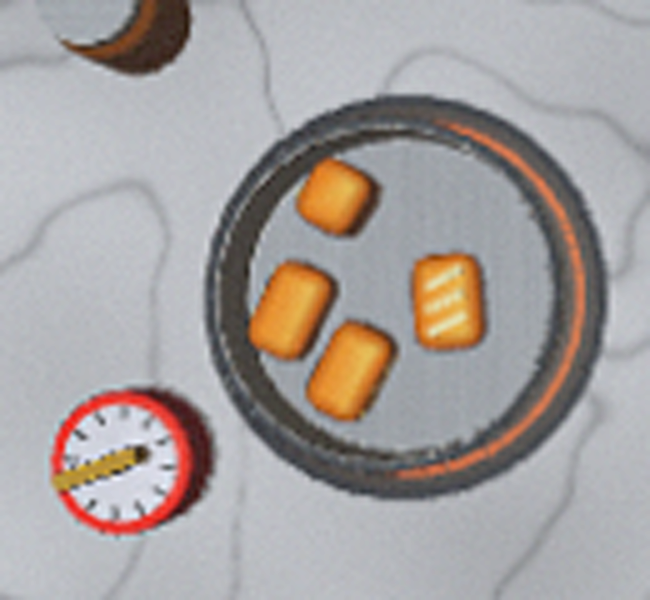

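Run:
```python
from h import *
im,d,c=load('t31'); t=onplane(c,[(180+122/5,170+462/5)],.056)[0]; print('timer',t)
hsv=cv2.cvtColor(im,cv2.COLOR_RGB2HSV); H,S,V=[hsv[...,i].astype(int) for i in range(3)]
m=((H<5)|(H>172))&(S>150)&(V>60); m[:, :185]=0;m[:,225:]=0;m[:240]=0;m[285:]=0
uv=np.argwhere(m)[:,::-1]; e=cv2.minEnclosingCircle(uv.astype(np.float32)); print(e,onplane(c,[e[0]],.056))
a=onplane(c,[(180+57/5,170+483/5),(180+140/5,170+455/5)],.108); print(a,(a[0]+a[1])/2)
print(manip.get_obs()['joint_pos'].round(2)); rel([t[0]+.0,t[1],.22],19)
```

```text
timer [0.4230306 0.3413332 0.056    ]
((204.25, 261.8928527832031), 14.162518501281738) [[0.42450151 0.34179743 0.056     ]]
[[0.41547026 0.36216062 0.108     ]
 [0.43098574 0.31531444 0.108     ]] [0.423228   0.33873753 0.108     ]
[ 0.55  0.   -0.53  1.99  0.    1.15  0.71]
shift [ 0.3067  0.2416 -0.039 ] twist 0.3698342483886236 cur az 40.2 pos [ 0.4364 -0.0489  0.181 ] t 40.05
```

jog_arm(
  steps=[0.03,0.02,0.015,-0.02,0.04,0.03,0.058,0.046,-0.039,0.08,0.03,0.096,0.076,-0.039,0.12,0.03,0.134,0.106,-0.039,0.16,0.03,0.172,0.136,-0.039,0.2,0.03,0.21,0.166,-0.039,0.25,0.03,0.248,0.196,-0.039,0.3,0.03,0.28,0.222,-0.039,0.34,0.03,0.307,0.242,-0.039,0.38,0.03,0.307,0.242,-0.039,0.38],
)

```text
clock: 41.05
position: [0.4211, 0.3464, 0.2199]
ee_rot: [0.583, 0.812, 0.001, -0.002]
ft_force: [-0.6, 0.4, -0.2]
grip_width: 0.352
```

Run:
```python
from h import *
o=manip.get_obs(); print(o['joint_pos'].round(2)); im,d,c=snap('wrist','w32'); P=cloud(c,d); q=P.reshape(-1,3)
t=q[(q[:,2]>.1)&(q[:,2]<.112)&(np.hypot(q[:,0]-.4235,q[:,1]-.34)<.035)]
g=np.cov(t[:,:2].T); ev,v=np.linalg.eigh(g); ce=(t.max(0)+t.min(0))/2; az=np.degrees(np.arctan2(v[1,1],v[0,1])); print(len(t),ce,t.mean(0),np.sqrt(12*ev),'blade az',az)
hsv=cv2.cvtColor(im,cv2.COLOR_RGB2HSV); H,S,V=[hsv[...,i].astype(int) for i in range(3)]
rel([t[:,0].mean(),t[:,1].mean(),.091],az-90)
```

```text
[-0.01  0.29 -0.89  1.68  0.23  1.29 -0.62]
947 [0.42515577 0.34209788 0.10534649] [0.42453748 0.3438656  0.10767779] [0.00995482 0.04887266] blade az 109.5830457857287
shift [-0.001   0.0025  0.1287] twist -0.01675379752013239 cur az 18.6 pos [0.422  0.3439 0.2197] t 41.1
```

View pics/w32.png

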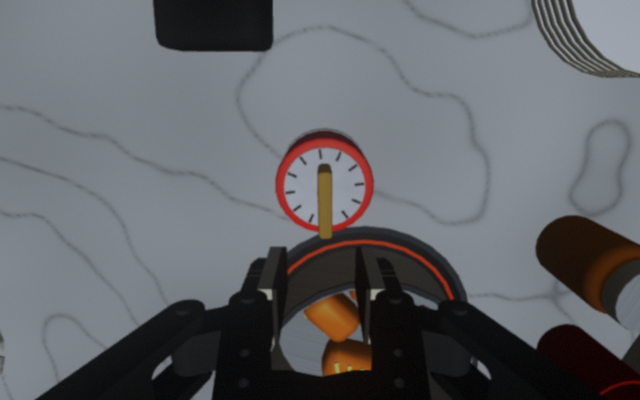

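Run:
```python
from h import *
im,d,c=snap('wrist','w33'); P=cloud(c,d); q=P.reshape(-1,3)
t=q[(q[:,2]>.1)&(q[:,2]<.112)&(np.hypot(q[:,0]-.4235,q[:,1]-.34)<.035)]
g=np.cov(t[:,:2].T); ev,v=np.linalg.eigh(g); az=np.degrees(np.arctan2(v[1,1],v[0,1])); print(len(t),t.mean(0),'blade az',az)
hsv=cv2.cvtColor(im,cv2.COLOR_RGB2HSV); H,S,V=[hsv[...,i].astype(int) for i in range(3)]
m=((H<5)|(H>172))&(S>150)&(V>60)&(np.abs(P[...,2]-.056)<.006); print('red ring',circ(P[m]),m.sum())
rel([t[:,0].mean(),t[:,1].mean(),.092],az-90)
```

```text
957 [0.42458155 0.34376494 0.10774389] blade az 109.51515649983345
red ring (array([0.51333551, 0.30637743]), np.float64(0.10904077459040058), np.float64(0.028388572783901653)) 1847
shift [0.001  0.0022 0.1277] twist -0.017621521165853804 cur az 18.5 pos [0.4229 0.3421 0.2197] t 41.15
```

jog_arm(
  steps=[0.03,0.0005,0.002,0.03,-0.017,0.03,0.0005,0.002,0.06,-0.017,0.03,0.0005,0.002,0.09,-0.017,0.03,0.0005,0.002,0.11,-0.017,0.03,0.0005,0.002,0.12,-0.017,0.03,0.0005,0.002,0.1275,-0.017,0.03,0.0005,0.002,0.1275,-0.017,0.02,0.0005,0.002,0.1275,-0.017,0.0,0.0005,0.002,0.1275,-0.017,0.0,0.0005,0.002,0.1275,-0.017],
  grip_force=60,
)

```text
clock: 42.15
position: [0.4252, 0.3428, 0.0936]
ee_rot: [0.578, 0.816, 0.0, 0.0]
ft_force: [-3.5, -2.3, 6.0]
grip_width: 0.107
```

Run:
```python
from h import *
o=manip.get_obs(); print(o['joint_pos'].round(2),o['ft_force'].round(1),o['torque'].round(2),o['grip_width']*85.4); rel([.4245,.343,.092],19.5)
snap('wrist','w34')
```

```text
[-0.07  0.43 -0.83  1.81  0.36  1.06 -0.69] [-3.5 -2.3  6. ] [-0.51  0.56  0.05] 9.145782339681732
shift [ 0.0004 -0.0006  0.0016] twist -0.002213555433402088 cur az 19.4 pos [0.4252 0.3428 0.0936] t 42.15
```

View pics/w34.png

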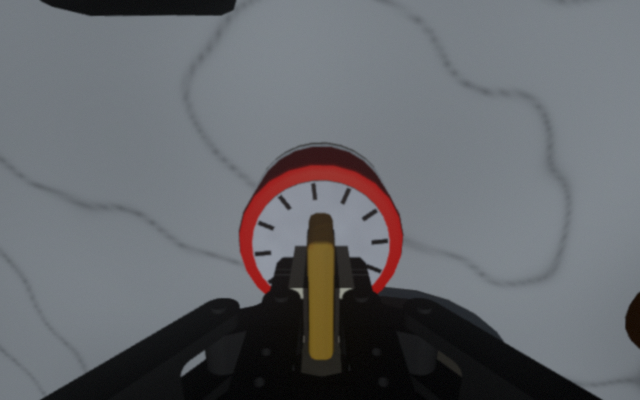

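jog_arm(
  steps=[0.0,0,0,-0.0015,0.05,0.0,0,0,-0.0015,0.17,0.0,0,0,-0.0015,0.3,0.0,0,0,-0.0015,0.43,0.0,0,0,-0.0015,0.56,0.0,0,0,-0.0015,0.69,0.0,0,0,-0.0015,0.82,0.0,0,0,-0.0015,0.95,0.0,0,0,-0.0015,1.08,0.0,0,0,-0.0015,1.2],
)

```text
clock: 43.2
position: [0.4254, 0.3426, 0.0938]
ee_rot: [0.939, 0.345, 0.0, -0.0]
ft_force: [5.1, 2.4, -11.5]
grip_width: 0.11
```

Run:
```python
from h import *
o=manip.get_obs(); print(o['joint_pos'].round(2),o['ft_force'].round(1),o['torque'].round(2),o['grip_width']*85.4); rel([.4245,.343,.092],19.5)
```

```text
[-0.24  0.37 -0.62  1.82  0.25  1.03 -1.82] [  5.1   2.4 -11.5] [ 0.54 -0.92  0.08] 9.430112679172145
shift [-0.0005 -0.0009  0.0018] twist -1.2074005249534616 cur az -49.7 pos [0.4254 0.3426 0.0938] t 43.2
```

jog_arm(
  steps=[0.0,0,0,0.001,0.1,0.0,0,0,0.001,0.22,0.0,0,0,0.001,0.34,0.0,0,0,0.001,0.46,0.0,0,0,0.001,0.58,0.0,0,0,0.001,0.6,0.0,0,0,0.001,0.6,0.015,0,0,0.001,0.6,0.03,0,0,0.001,0.6,0.03,0,0,-0.01,0.6],
)

```text
clock: 44.2
position: [0.4242, 0.3423, 0.1032]
ee_rot: [0.998, 0.055, -0.001, 0.0]
ft_force: [0.1, 0.1, -0.5]
grip_width: 0.352
```

Run:
```python
from h import *
o=manip.get_obs(); print(o['joint_pos'].round(2),o['ft_force'].round(1),o['torque'].round(2),o['grip_width']*85.4); rel([.4245,.343,.092],19.5)
```

```text
[-0.31  0.34 -0.52  1.81  0.19  1.04 -2.37] [ 0.1  0.1 -0.5] [-0.02  0.08 -0.06] 30.07096810157988
shift [ 0.0004 -0.0007  0.0112] twist 1.340574453383414 cur az -83.7 pos [0.4242 0.3423 0.1032] t 44.2
```

jog_arm(
  steps=[0.03,0,0,-0.03,0,0.03,0,0,-0.045,-0.1,0.03,0,0,-0.045,-0.25,0.03,0,0,-0.045,-0.4,0.03,0,0,-0.045,-0.55,0.03,0,0,-0.045,-0.7,0.03,0,0,-0.045,-0.85,0.03,0,0,-0.045,-1.0,0.03,0,0,-0.045,-1.15,0.03,0,0,-0.045,-1.3],
)

```text
clock: 45.2
position: [0.4251, 0.3429, 0.1499]
ee_rot: [0.76, 0.65, 0.0, 0.0]
ft_force: [-0.8, -1.2, 0.2]
grip_width: 0.353
```

jog_arm(
  steps=[0.03,0,0,0,-0.15,0.03,0,0,0,-0.3,0.03,0,0,0,-0.45,0.03,0,0,0,-0.6,0.03,0,0,0,-0.75,0.03,0,0,0,-0.9,0.03,0,0,0,-1.05,0.03,0,0,0,-1.2,0.03,0,0,0,-1.35,0.03,0,0,0,-1.5],
)

```text
clock: 46.2
position: [0.4252, 0.3428, 0.1499]
ee_rot: [0.113, 0.994, 0.0, 0.0]
ft_force: [0.6, -0.4, 0.6]
grip_width: 0.35
```

Run:
```python
from h import *
o=manip.get_obs(); print(o['joint_pos'].round(2)); im,d,c=snap('wrist','w36'); P=cloud(c,d); q=P.reshape(-1,3)
t=q[(q[:,2]>.1)&(q[:,2]<.112)&(np.hypot(q[:,0]-.4245,q[:,1]-.3425)<.035)]
g=np.cov(t[:,:2].T); ev,v=np.linalg.eigh(g); az=np.degrees(np.arctan2(v[1,1],v[0,1])); print(len(t),t.mean(0),np.sqrt(12*ev),'blade az',az)
rel([.4245,.343,.093],az-90)
```

```text
[ 0.05  0.4  -0.97  1.75  0.36  1.18  0.32]
1830 [0.42293364 0.34205434 0.10740527] [0.01009669 0.04897484] blade az -173.336955411682
shift [0.0008 0.0001 0.0567] twist -0.333044569703974 cur az 77.6 pos [0.4252 0.3427 0.1497] t 46.25
```

View pics/w36.png

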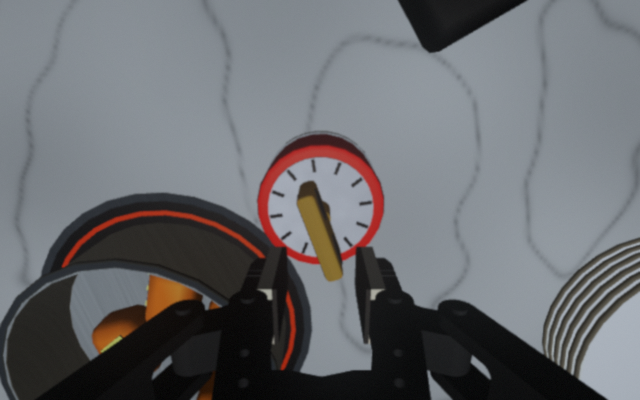

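jog_arm(
  steps=[0.03,0.001,0.001,0,-0.15,0.03,0.001,0.001,0,-0.3,0.03,0.001,0.001,0.01,-0.333,0.03,0.001,0.001,0.03,-0.333,0.03,0.001,0.001,0.045,-0.333,0.03,0.001,0.001,0.056,-0.333,0.03,0.001,0.001,0.056,-0.333,0.015,0.001,0.001,0.056,-0.333,0.0,0.001,0.001,0.056,-0.333,0.0,0.001,0.001,0.056,-0.333],
)

```text
clock: 47.25
position: [0.4245, 0.3427, 0.0935]
ee_rot: [-0.049, 0.999, -0.001, 0.0]
ft_force: [-1.7, -8.0, 3.2]
grip_width: 0.109
```

jog_arm(
  steps=[0.0,0,0,0,0.03,0.0,0,0,0,0.13,0.0,0,0,0,0.26,0.0,0,0,0,0.39,0.0,0,0,0,0.52,0.0,0,0,0,0.65,0.0,0,0,0,0.78,0.0,0,0,0,0.91,0.0,0,0,0,1.04,0.0,0,0,0,1.17],
)

```text
clock: 48.25
position: [0.4249, 0.3432, 0.0936]
ee_rot: [0.512, 0.859, -0.0, 0.001]
ft_force: [2.2, -3.8, -1.8]
grip_width: 0.107
```

jog_arm(
  steps=[0.0,0,0,0,0.1,0.0,0,0,0,0.22,0.0,0,0,0,0.34,0.0,0,0,0,0.46,0.0,0,0,0,0.58,0.0,0,0,0,0.7,0.0,0,0,0,0.82,0.0,0,0,0,0.94,0.0,0,0,0,1.0,0.0,0,0,0,1.0],
)

```text
clock: 49.25
position: [0.4256, 0.3432, 0.0936]
ee_rot: [0.861, 0.509, 0.001, 0.001]
ft_force: [4.2, -3.0, -3.8]
grip_width: 0.11
```

Run:
```python
from h import *
o=manip.get_obs(); print(o['joint_pos'].round(2),o['ft_force'].round(1),o['torque'].round(2),o['grip_width']*85.4); rel([.4245,.343,.092],19.5)
```

```text
[-0.26  0.37 -0.59  1.82  0.24  1.03 -1.44] [ 4.2 -3.  -3.8] [-0.6  -0.95 -0.03] 9.423563905467617
shift [-0.0006 -0.0009  0.0016] twist -0.8429799715267524 cur az -28.8 pos [0.4256 0.3432 0.0936] t 49.25
```

jog_arm(
  steps=[0.0,0,0,0,0.08,0.0,0,0,0,0.16,0.0,0,0,0,0.24,0.0,0,0,0,0.32,0.0,0,0,0,0.4,0.0,0,0,0,0.48,0.0,0,0,0,0.55,0.0,0,0,0,0.6,0.0,0,0,0,0.6,0.0,0,0,0,0.6],
)

```text
clock: 50.25
position: [0.4258, 0.3428, 0.0936]
ee_rot: [0.973, 0.233, 0.001, 0.001]
ft_force: [5.3, -3.8, -4.2]
grip_width: 0.107
```

Run:
```python
from h import *
o=manip.get_obs(); print(o['joint_pos'].round(2),o['ft_force'].round(1),o['torque'].round(3),o['tau'].round(3),o['grip_width']*85.4); rel([.4245,.343,.092],19.5)
```

```text
[-0.34  0.35 -0.49  1.82  0.19  1.02 -2.01] [ 5.3 -3.8 -4.2] [-0.928 -1.071  0.011] [-3.3840e+00 -5.5574e+01 -9.1390e+00 -3.4068e+01 -1.7600e+00  6.0000e-02
 -3.6000e-02] 9.107781882643659
shift [-0.0011 -0.0007  0.0016] twist -1.4412707583423037 cur az -63.1 pos [0.4258 0.3428 0.0936] t 50.25
```

jog_arm(
  steps=[0.0,0,0,0,0.05,0.0,0,0,0,0.1,0.0,0,0,0,0.15,0.0,0,0,0,0.2,0.0,0,0,0,0.25,0.0,0,0,0,0.3,0.0,0,0,0,0.35,0.0,0,0,0,0.4,0.0,0,0,0,0.44,0.0,0,0,0,0.48],
)

```text
clock: 51.25
position: [0.4258, 0.3425, 0.0935]
ee_rot: [1.0, -0.006, 0.001, 0.001]
ft_force: [5.6, -5.9, -2.0]
grip_width: 0.108
```

Run:
```python
from h import *
o=manip.get_obs(); print(o['joint_pos'].round(2),o['ft_force'].round(1),o['torque'].round(3),o['tau'].round(3),o['grip_width']*85.4); rel([.4245,.343,.092],19.5); snap('wrist','w37')
```

```text
[-0.4   0.34 -0.42  1.83  0.16  1.01 -2.47] [ 5.6 -5.9 -2. ] [-1.147 -1.054  0.164] [ -3.317 -55.635  -8.697 -34.423  -2.048  -0.3     0.588] 9.228185132316801
shift [-0.0013 -0.0005  0.0015] twist 1.21891735572453 cur az -90.7 pos [0.4258 0.3425 0.0935] t 51.25
```

View pics/w37.png

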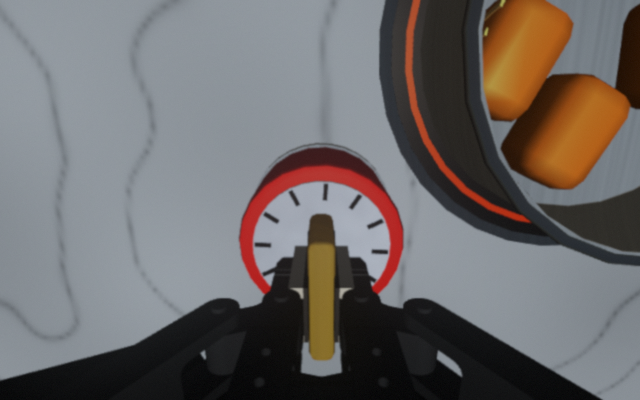

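jog_arm(
  steps=[0.015,0,0,0,0.48,0.03,0,0,0,0,0.03,0,0,-0.02,0,0.03,0,0,-0.05,0,0.03,0,0,-0.056,-0.15,0.03,0,0,-0.056,-0.3,0.03,0,0,-0.056,-0.45,0.03,0,0,-0.056,-0.6,0.03,0,0,-0.056,-0.75,0.03,0,0,-0.056,-0.9],
)

```text
clock: 52.3
position: [0.4244, 0.3444, 0.15]
ee_rot: [0.901, 0.434, 0.001, -0.0]
ft_force: [0.6, -0.1, 0.4]
grip_width: 0.356
```

Run:
```python
from h import *
o=manip.get_obs(); print(o['joint_pos'].round(2)); im,d,c=snap('wrist','w38'); P=cloud(c,d); q=P.reshape(-1,3)
t=q[(q[:,2]>.1)&(q[:,2]<.112)&(np.hypot(q[:,0]-.4245,q[:,1]-.3425)<.035)]
g=np.cov(t[:,:2].T); ev,v=np.linalg.eigh(g); az=np.degrees(np.arctan2(v[1,1],v[0,1])); print(len(t),t.mean(0),np.sqrt(12*ev),'blade az',az)
rel([.4245,.343,.093],az-90)
```

```text
[-0.31  0.28 -0.53  1.77  0.16  1.13 -1.56]
1935 [0.42709666 0.34353464 0.10693602] [0.00984906 0.04776053] blade az 179.21013649281332
shift [-0.0011  0.0008  0.0569] twist 0.9211710398706134 cur az -38.0 pos [0.4245 0.3443 0.1499] t 52.35
```

jog_arm(
  steps=[0.03,0,0,0,-0.15,0.03,0,0,0,-0.3,0.03,0,0,0,-0.45,0.03,0,0,0,-0.6,0.03,0,0,0,-0.75,0.03,0,0,0,-0.9,0.03,0,0,0,-1.05,0.03,0,0,0,-1.2,0.03,0,0,0,-1.35,0.03,0,0,0,-1.5],
)

```text
clock: 53.35
position: [0.4245, 0.3442, 0.1498]
ee_rot: [0.365, 0.931, 0.0, 0.0]
ft_force: [-0.4, 0.3, 0.4]
grip_width: 0.35
```

jog_arm(
  steps=[0.03,0,0,0,-0.15,0.03,0,0,0,-0.3,0.03,0,0,0,-0.45,0.03,0,0,0,-0.6,0.03,0,0,0,-0.72,0.03,0,0,0,-0.72,0.03,0,0,0,-0.72,0.03,0,0,0,-0.72,0.03,0,0,0,-0.72,0.03,0,0,0,-0.72],
)

```text
clock: 54.35
position: [0.4243, 0.3439, 0.1491]
ee_rot: [0.016, 1.0, -0.0, 0.0]
ft_force: [-0.2, 0.7, -0.3]
grip_width: 0.35
```

Run:
```python
from h import *
o=manip.get_obs(); print(o['joint_pos'].round(2)); im,d,c=snap('wrist','w39'); P=cloud(c,d); q=P.reshape(-1,3)
t=q[(q[:,2]>.1)&(q[:,2]<.112)&(np.hypot(q[:,0]-.4245,q[:,1]-.3425)<.035)]
g=np.cov(t[:,:2].T); ev,v=np.linalg.eigh(g); az=np.degrees(np.arctan2(v[1,1],v[0,1])); print(len(t),t.mean(0),np.sqrt(12*ev),'blade az',az)
rel([.4245,.3427,.0935],az-90)
```

```text
[-0.04  0.36 -0.86  1.76  0.3   1.16  0.55]
1754 [0.42281084 0.34173846 0.10756429] [0.00983899 0.04931272] blade az 179.21980896893442
shift [-0.0002 -0.0012  0.0555] twist -0.017027156266531136 cur az 88.2 pos [0.4243 0.3439 0.149 ] t 54.4
```

jog_arm(
  steps=[0.03,0,-0.001,0.015,-0.017,0.03,0,-0.001,0.035,-0.017,0.03,0,-0.001,0.048,-0.017,0.03,0,-0.001,0.0555,-0.017,0.03,0,-0.001,0.0555,-0.017,0.015,0,-0.001,0.0555,-0.017,0.0,0,-0.001,0.0555,-0.017,0.0,0,-0.001,0.0555,-0.017,0.0,0,-0.001,0.0555,-0.017,0.0,0,-0.001,0.0555,-0.017],
  grip_force=40,
)

```text
clock: 55.4
position: [0.4245, 0.3426, 0.0941]
ee_rot: [0.007, 1.0, -0.0, 0.0]
ft_force: [-2.0, -4.9, 6.4]
grip_width: 0.113
```

jog_arm(
  steps=[0.0,0,0,0,0.03,0.0,0,0,0,0.06,0.0,0,0,0,0.09,0.0,0,0,0,0.12,0.0,0,0,0,0.15,0.0,0,0,0,0.18,0.0,0,0,0,0.21,0.0,0,0,0,0.24,0.0,0,0,0,0.27,0.0,0,0,0,0.3],
)

```text
clock: 56.4
position: [0.4246, 0.3428, 0.0941]
ee_rot: [0.156, 0.988, -0.0, 0.0]
ft_force: [-2.4, -3.6, 5.2]
grip_width: 0.112
```

Run:
```python
from h import *
o=manip.get_obs(); print(o['joint_pos'].round(2),o['ft_force'].round(1),o['torque'].round(3),o['tau'].round(3),o['grip_width']*85.4); rel([.4245,.343,.092],19.5); snap('wrist','w40')
```

```text
[-0.11  0.41 -0.78  1.81  0.33  1.05  0.25] [-2.4 -3.6  5.2] [-0.596  0.287  0.18 ] [ -0.409 -49.804 -10.561 -33.003  -0.139  -1.169   0.393] 9.542403526322508
shift [0.0001 0.0001 0.0021] twist 0.9165444011631841 cur az 72.0 pos [0.4246 0.3428 0.0941] t 56.4
```

View pics/w40.png

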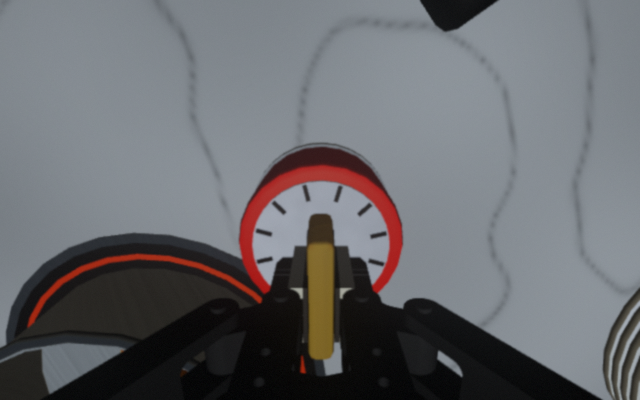

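jog_arm(
  steps=[0.0,0,0,0,0.02,0.0,0,0,0,0.04,0.0,0,0,0,0.06,0.0,0,0,0,0.08,0.0,0,0,0,0.1,0.0,0,0,0,0.12,0.0,0,0,0,0.14,0.0,0,0,0,0.16,0.0,0,0,0,0.18,0.0,0,0,0,0.2],
)

```text
clock: 57.45
position: [0.4246, 0.3429, 0.0942]
ee_rot: [0.253, 0.968, -0.0, 0.001]
ft_force: [-1.1, -5.0, 7.1]
grip_width: 0.113
```

Run:
```python
from h import *
o=manip.get_obs(); print(o['joint_pos'].round(2),o['ft_force'].round(1),o['torque'].round(3),o['tau'].round(3),o['grip_width']*85.4); rel([.4245,.343,.092],19.5); snap('wrist','w41')
```

```text
[-0.14  0.4  -0.74  1.81  0.31  1.05  0.06] [-1.1 -5.   7.1] [-0.943  0.178  1.661] [  0.299 -49.08   -8.948 -32.889  -1.256  -1.459  -1.281] 9.674247434413477
shift [0.0002 0.     0.0022] twist 0.7199051614208775 cur az 60.7 pos [0.4246 0.3429 0.0942] t 57.45
```

View pics/w41.png

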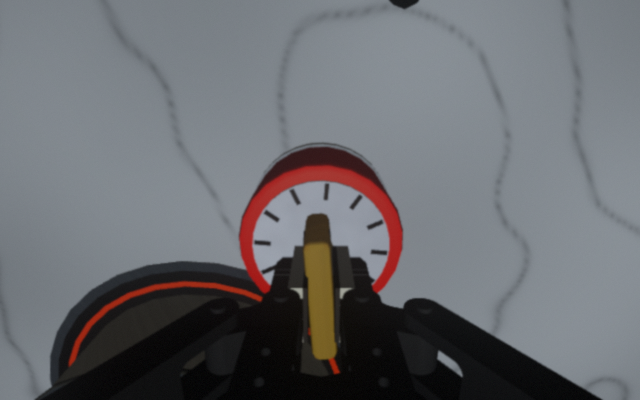

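jog_arm(
  steps=[0.01,0,0,0,0.2,0.03,0,0,0,0,0.03,0,0,0,0,0.03,0,0,-0.01,0,0.03,0,0,-0.03,0,0.03,0,0,-0.06,0,0.03,0,0,-0.1,0,0.03,0,0,-0.12,0,0.03,0,0,-0.12,0,0.03,0,0,-0.12,0],
)

```text
clock: 58.5
position: [0.4245, 0.343, 0.214]
ee_rot: [0.254, 0.967, 0.0, 0.0]
ft_force: [-0.6, -0.7, -1.7]
grip_width: 0.353
```

jog_arm(
  steps=[0.03,-0.04,0,0,0,0.03,-0.04,-0.03,0,0,0.03,-0.04,-0.07,0,0,0.03,-0.04,-0.11,0,0,0.03,-0.04,-0.15,0,0,0.03,-0.04,-0.17,0,0,0.03,-0.04,-0.17,0,0,0.03,-0.04,-0.17,0,0,0.03,-0.04,-0.17,0,0,0.03,-0.04,-0.17,0,0],
)

```text
clock: 59.5
position: [0.3758, 0.176, 0.2132]
ee_rot: [0.253, 0.967, 0.0, -0.0]
ft_force: [0.0, 0.4, -0.4]
grip_width: 0.348
```

Run:
```python
from h import *
look('50',(70,300,160,480),3,(60,340,180,440))
print(bask('t50',(.521,.185)))
im,d,c=load('t50'); P=cloud(c,d); hsv=cv2.cvtColor(im,cv2.COLOR_RGB2HSV); H,S,V=[hsv[...,i].astype(int) for i in range(3)]
m=((H<22)&(H>5)&(S>140)&(V>120)).astype(np.uint8); n,l,s,ce=cv2.connectedComponentsWithStats(m)
for i in range(1,n):
    if s[i,4]>60: print(ce[i].round(1),np.nanmedian(P[l==i],0).round(3))
im,d,c=snap('wrist','w50'); q=cloud(c,d).reshape(-1,3); t=q[(q[:,2]>.1)&(q[:,2]<.112)&(np.hypot(q[:,0]-.4245,q[:,1]-.3425)<.035)]
if len(t)>50: ev,v=np.linalg.eigh(np.cov(t[:,:2].T)); print('blade',len(t),np.degrees(np.arctan2(v[1,1],v[0,1])),np.sqrt(12*ev))
```

```text
[ 0.    0.45 -0.4 ] [ 0.01  0.03 -0.01] [0.3758 0.176  0.2132] 0.3479792349315246 59.5
(array([0.52194744, 0.18485944]), np.float64(0.09896244879104667), np.float64(0.002279063212220383), np.int64(561))
[245.7 208.5] [0.578 0.219 0.061]
[268.3 229.8] [0.517 0.157 0.041]
[237.  231.5] [0.511 0.248 0.046]
[248.9 243.7] [0.476 0.212 0.046]
blade 1510 154.7997465990051 [0.00968365 0.04868867]
```

View pics/l50.png

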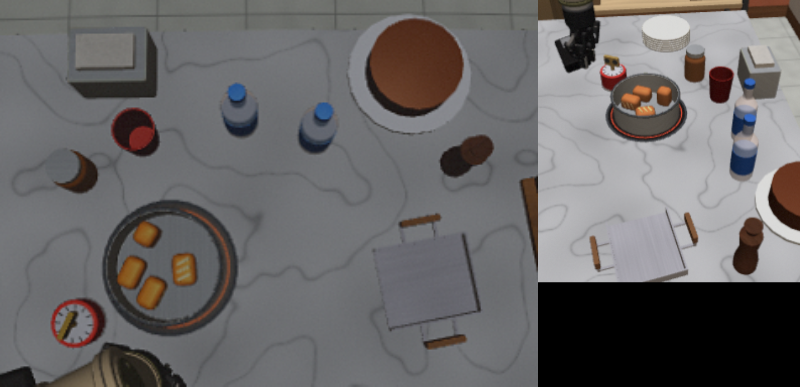

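View pics/w50.png

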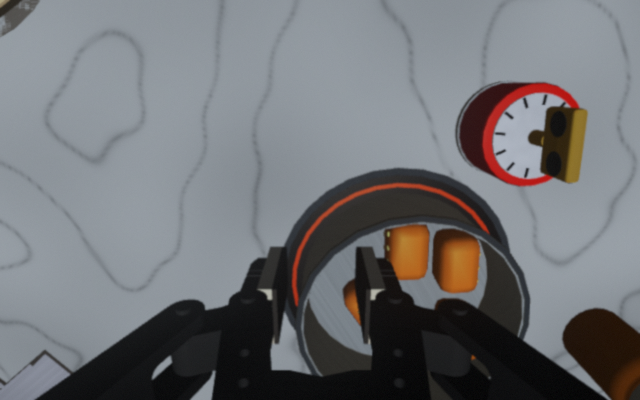

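Run:
```python
from h import *
im,d,c=load('t50'); plane(c,d,im,(395,425),(215,250),100)
print(manip.hand_in())
```

```text
tilt y 0.5395338414365675 x 0.10422167947610113 mean z [ 0.50435423 -0.27420728  0.00411842] 393 res 0.0010910809325944387
the job is handed in; nothing more can be done
None
```

The job is done and handed in at about 60 s of the 210 s allowed. I carried the tray to the basket, tipped its three rolls in by lifting the back wall, and set the empty tray flat on the counter. I then put the one loose roll in, slid the basket onto the plate, and wound the key in three grips until it stopped.

**Last checks**
- **Rolls:** all four that I could see are in the basket. The loose one had shifted about 2.5 cm before I picked it up. I saw no sixth roll.
- **Basket:** its centre measures (0.522, 0.185) m against (0.521, 0.185) m for the plate, so it is about 1 mm off.
- **Tray:** it lies flat to within about 0.5°, roughly 7 cm nearer the basket than where it started.
- **Key:** it turned about 5.49 rad in total, and the torque jumped to 1.7 N m at the end, so it is against its stop.
- **Other objects:** they look unmoved in the last pictures, but I did not measure them again.

**Irregularities**
- The first attempt to rest the tray on the rim caught a corner and pushed on the basket with about 25 N, so I backed off and repositioned it.
- The tray handle struts stopped the first tip at 18°. I then tipped it further by the back wall, to about 42° rather than the suggested 50°, and all the rolls slid off.
- Gripping the basket wall moved the basket a few millimetres before the slide.
- On the second and third key releases I sent one extra clockwise nudge as the fingers opened. On the second, the key's angle had not changed afterwards. On the third it was already at its stop.

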